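# Clamp a cemented slide in the thin-section press

### The job

Load the slide carrier into the press: lift it by its upright grip, keep it roughly level, lay it flat on the press's bed and slide it gently in between the rails until it is fully home against the back stop, without ramming it. Then turn the T-handle clockwise (seen from above) to clamp the stone chip until the indicator tab pops out of the side of the spring cup, stop there (at most an eighth of a turn more, or the glass cracks), let go, and leave the press clamped. Leave the other things on the bench where they are.

Things in the scene. Friction and masses are not known exactly. Their poses are not given: they have to be found in the camera images.
- press: Fixed bench press of grey cast metal, base 197 x 100 mm, T-handle on top. Origin on the bench under the vertical screw axis; +x from the open throat to the column (the throat faces the robot at yaw 0), z up. Column x = 50 to 84 mm, 40 mm wide, 150 mm tall; from it an arm 30 mm wide, z = 120 to 150 mm, ends in a boss of 32 mm diameter (top at 159 mm) round the screw.
- bed_mouth (a point): Middle of the mouth of the lead-ins on the press's steel bed (press x = -37 mm, z = 30 mm = bed top); axes as the press. The bed spans press x = -110 to +36 mm, 68 mm wide. Guide rails 10 mm high, 49 mm apart inside, run from x = -10 to +34 mm; the lead-ins flare to 66 mm apart at the mouth.
- guides: The steel back stop and guide rails on the bed, fixed to the press, 10 mm high. Origin in the middle of the back stop's face at the bed's top (press x = +30 mm, z = 30 mm); axes as the press. The front edge of the carrier's plate rests on this face when home. A push of over 40 N on stop or rails shifts the fresh cement.
- carrier: Loose aluminium slide carrier, about 190 g. Plate 60 (x) x 46 (y) x 6 mm with a glass slide and, cemented on it, a grey stone chip 30 x 22 mm whose top is 16 to 21 mm above the carrier's underside, differing by sample. Origin under the plate's centre; z up. A tang 22 mm wide, 6 mm thick runs back to x = -109 mm. Home: origin on the screw axis, 30 mm above the bench, x along the press's x.
- carrier_grip (a point): Middle of the carrier's upright grip, a block 30 (x) x 12 (y) x 36 mm tall standing on the tang 92 mm behind the chip (carrier x = -92 mm); the point is 28 mm above the carrier's underside, the grip's top 42 mm. Pinch it across y, from above; it is heavy, so the carrier's centre of mass lies about 45 mm ahead of it.
- screw (a joint): Angle of the T-handle, rad, growing clockwise seen from above, which tightens: 12 mm down per turn. At 0 the bar lies along the press's x axis. It stays where it is left; about 0.15 N m turns it, rising to 0.25 N m under load. The foot meets the chip 1 to 4.1 rad from the start; the tab pops about 1.2 rad later.
- screw_grip (a point): Middle of the T-handle, on the screw axis: a black bar 58 mm long, 12 mm wide, 20 mm tall, lying level, 208 mm above the bench at angle 0 and sinking with the screw; below it a thin neck (10 mm diameter, 20 mm long). Pinch the bar across its width from above.
- foot: Steel pressure foot, 24 mm diameter, under the dark spring cup (37 mm diameter) at the screw's lower end; origin at the centre of its underside, 54 mm above the bench at screw angle 0. A spring preloaded to 30 N, 7.5 N/mm, holds it down in the cup; pushed up 1.3 mm (40 N) it releases the tab. The slide cracks above 52 N.
- tab (a joint): How far the indicator tab stands out of the spring cup, m: 0 = flush (before), 0.013 = popped out. It snaps from one to the other and stays out.
- tab_tip (a point): Outer end of the indicator tab, a bright metal tongue 13 mm wide and 5 mm thick in the left side of the spring cup (press +y side), 91 mm above the bench at screw angle 0 and sinking with the screw; 19 mm from the screw axis when in, 32 mm when out.
- slide_box: Grey lidded slide box, 102 x 87 x 38 mm; origin under its centre. Leave alone.
- tin: Blue can, 68 mm diameter, 85 mm tall; origin under its centre. Leave alone.
- dishes: Stack of three lidded dishes, 63 mm diameter, 44 mm tall; origin under its centre. Leave alone.
Mind the look-alikes: they are no part of the job. What is meant by the carrier is not black, and is the larger of those in its own colour.

How it is judged:
By the outcome, as a careful person would: the job done as asked, in the order asked, and still so for the second after the job is handed in, with the robot touching nothing.
It also fails if it takes over 72 s, if anything falls off the work surface, if the arm or the gripper's body presses on something with over 40 N, if the wrist force passes 120 N, or if a joint passes its speed limit or range.

### The arm

A 6-joint arm with a two-finger parallel gripper is mounted at the origin on the work surface. World frame = base frame: x ahead of the robot, y to its left, z up, the work surface at z = 0. Lengths are in m, angles in rad, forces in N, time in s.
With the tool pointing down it reaches from about 0.375 to 0.975 m from the base axis. Payload 3.8 kg.
Tool frame: the origin (TCP) lies at the very end of the fingers, on their centre line; the grasp point (between the pads) lies bot.grasp_offset behind it (bot.grasp_offset is the distance from the TCP to the grasp point, in m); y points along the fingers, x is the direction in which the jaws open and shut, and the axes are right-handed (so a half turn about y gives the same grasp; the last joint's range is limited). The gripper opens to 85 mm and grips with 20 to 120 N. Pads are 22 mm wide; open, the fingers measure 114 mm over their backs; the gripper's body (76 mm by 85 mm) begins 54 mm behind the grasp point. The pads swing forward as they close: fully open they stand 13 mm farther back than shut.
Start: joints at [-1.171, 0.264, 1.604, -0, 1.274, -0.037], TCP at [0.286, -0.612, 0.231] pointing down, gripper open.
Joint ranges: [-2.63, 2.63], [-0.94, 2.18], [0.31, 2.57], [-1.31, 4.45], [0, 2.66], [-2.55, 2.55]. Speed limits (rad/s): [2.57, 2.57, 3.14, 3.14, 3.14, 3.14].

### API

Orientations are given as a rotation vector (axis times angle).
In Python, from workcell import sensors, read_camera, job, bot gives the robot as it stands.
- The arm moves only by the tool arm_command, never from a script. Its argument "deltas" is a list of rows, each a list of 4 numbers: the shift along the tool's x, y, z in m, then the turn about the tool's y in rad. A call has 1 to 20 rows; each row shifts and turns the commanded pose from where the row before left it, along the tool's axes as they then stand; what a row does not reach is not made up. A row lasts 1/8 s, in which the tool goes at most 62.5 mm and 10.7 degrees, less where a joint would pass 70% of its speed; a pose out of reach is approached as far as the arm can. A call is refused whole if a number of a shift passes 0.0625 or a number of a turn 0.188, either way. A call with a gripper value outside its range is refused whole. "fingers" is the finger opening in m, from 0 to 0.0854, set as the call begins (left out, the last holds). The fingers move at their own pace and stop on an object; "newtons" is the grip in N (left out, the last holds). Time passes only in rows, so rows that do not move let the fingers close. It gives the time, the measured TCP pose, the force and the opening at its end, in the units of the state.
- sensors.read_state(): the state, without advancing time (a new reading comes with each control period).
- read_camera(name): name is "scene" or "top" or "wrist"; returns a dict with "color" (384x512x3 uint8, red, green, blue), "vfov" (degrees; the focal length in pixels is half the picture's height over the tangent of half this angle, whatever the lens; pixels are square), "cx", "cy" (the principal point, pixels), "dist_coeffs" ([k1, k2, p1, p2, k3] as OpenCV has them; the pictures are not rectified), "R" (3x3) and "t" (3): a world point X has camera coordinates R X + t; the wrist camera has in their place "T_tool_cam" (4x4, takes a point from camera to tool coordinates, whose origin is the TCP and whose axes are the tool frame's). Camera axes: x right, y down, z forward; pixel columns grow to the right and rows downward; lengths in m; the calibration is good to about 2 mm. A picture is of the moment at which its call begins: read the wrist's pose just before it. There is no depth.
- job.finish_job(): hands the job in, once; it reports no verdict.
The state is a dict: "time": time; "q": joint angles; "joint_vel": joint speeds; "joint_torque": joint torques, N m; "tool_pos": TCP position; "tcp_rot": TCP orientation; "wrist_force": force on the tool from outside, world axes, zero at the start; "torque": the same for the moment, N m; "width": opening from 0.0 (shut) to 1.0 (fully open).
Only numpy, scipy, OpenCV 4.12 (cv2) and the standard library are available. Lean on these libraries where they do the work, as an engineer would, in place of code of your own. Each camera call takes 0.05 s, during which the arm holds its last target.

## Working session

There is one attempt and no reset: what is moved stays moved. The work goes in short steps, Python scripts to look and compute and a tool call to move; the robot and the scene stay as the last step left them, time stands still between calls to the robot, and variables do not carry over. Pictures are saved under pics/ and viewed, and the job is handed in when it is done.

Besides the shell and the picture viewer there is one more tool, called after "Emit:" as a command line: name --pt "numbers of a row" for each row, then --argument value for the rest. arm_command: Moves the arm, as the interface text tells. Its arguments: {"type":"object","properties":{"deltas":{"type":"array"},"fingers":{"type":"number"},"newtons":{"type":"number"}},"required":["deltas"]}

```bash
ls; mkdir -p pics; python3 - <<'E'
from workcell import sensors, read_camera, job, bot
import cv2
print(sensors.read_state()); print([a for a in dir(bot) if a[0]!='_'], bot.grasp_offset)
for n in("scene","top"):
    c=read_camera(n); cv2.imwrite(f"pics/{n}0.png",c["color"][:,:,::-1]); print(n,{k:v for k,v in c.items() if k!="color"})
E
```

```text
pics
{'time': 0.0, 'q': array([-1.17090845e+00,  2.64773547e-01,  1.60539599e+00, -3.06940933e-05,
        1.27370332e+00, -3.68844358e-02]), 'joint_vel': array([ 1.83861399e-04, -3.53840090e-05,  1.38330180e-03,  1.02022911e-05,
       -2.30029945e-03, -1.86270676e-03]), 'joint_torque': array([ 1.12318616e-03, -5.15109122e+01, -3.67311609e+01,  6.59872327e-06,
        1.30078092e-02,  9.40837594e-06]), 'tool_pos': array([ 0.28524513, -0.61094686,  0.22993642]), 'tcp_rot': array([-1.38343776,  0.88312845, -0.88002049]), 'wrist_force': array([ 0.25342341, -0.04444406,  0.008931  ]), 'torque': array([ 0.01313115, -0.01907303,  0.0188795 ]), 'width': 0.9991501191350117}
['MotionError', 'grasp_offset'] 0.0187
scene {'vfov': 50.446920256904704, 'cx': 258.8157522533522, 'cy': 191.2224547051246, 'dist_coeffs': array([-0.13867777,  0.        ,  0.        ,  0.        ,  0.        ]), 'R': array([[ 0.28724052,  0.9577361 ,  0.01531152],
       [ 0.79100217, -0.22815873, -0.56767875],
       [-0.54019298,  0.17517179, -0.82310776]]), 't': array([-0.18905279, -0.32751541,  1.32310982])}
top {'vfov': 53.86292363465403, 'cx': 257.49872613156646, 'cy': 189.88124072568402, 'dist_coeffs': array([0.00681645, 0.        , 0.        , 0.        , 0.        ]), 'R': array([[-0.00952651, -0.99993774, -0.00581063],
       [-0.9989156 ,  0.00978128, -0.04551862],
       [ 0.04557262,  0.0053707 , -0.99894659]]), 't': array([0.04874845, 0.53508046, 1.11056062])}
```

View pics/scene0.png

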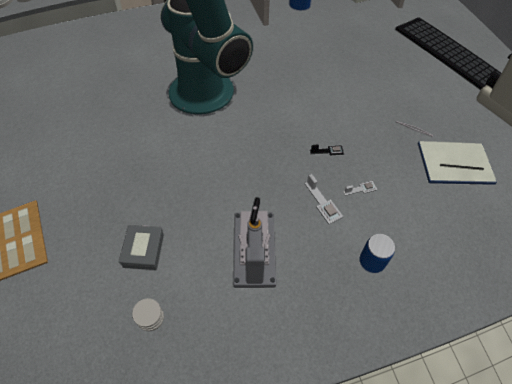

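View pics/top0.png

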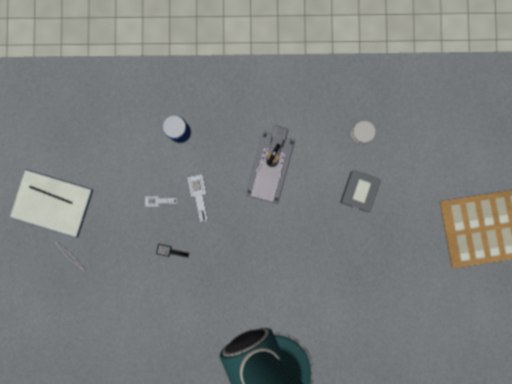

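```bash
cat > h.py <<'E'
import numpy as np, cv2
from scipy.spatial.transform import Rotation as Rn
from workcell import sensors, read_camera, job, bot
def K(c):
    h,w=c["color"].shape[:2]; f=h/2/np.tan(np.radians(c["vfov"])/2)
    return np.array([[f,0,c["cx"]],[0,f,c["cy"]],[0,0,1.]])
def pose(c,st=None):
    if "R" in c: return np.array(c["R"]),np.array(c["t"])
    T=np.eye(4);T[:3,:3]=Rn.from_rotvec(st["tcp_rot"]).as_matrix();T[:3,3]=st["tool_pos"]
    M=np.linalg.inv(T@np.array(c["T_tool_cam"])); return M[:3,:3],M[:3,3]
def ray(c,uv,st=None):
    R,t=pose(c,st); p=cv2.undistortPoints(np.array(uv,float).reshape(-1,1,2),K(c),c["dist_coeffs"]).reshape(-1,2)
    d=np.c_[p,np.ones(len(p))]@R; return -R.T@t,d
def onplane(c,uv,z,st=None):
    o,d=ray(c,uv,st); return o+d*((z-o[2])/d[:,2])[:,None]
def proj(c,X,st=None):
    R,t=pose(c,st); return cv2.projectPoints(np.array(X,float).reshape(-1,3),cv2.Rodrigues(R)[0],t,K(c),c["dist_coeffs"])[0].reshape(-1,2)
def tri(c1,u1,c2,u2,s1=None,s2=None):
    o1,d1=ray(c1,u1,s1);o2,d2=ray(c2,u2,s2)
    A=np.c_[d1[0],-d2[0]];k=np.linalg.lstsq(A,o2-o1,rcond=None)[0]
    a=o1+k[0]*d1[0];b=o2+k[1]*d2[0];return (a+b)/2,np.linalg.norm(a-b)
def crop(c,x0,y0,x1,y1,s,name):
    im=cv2.resize(c["color"][y0:y1,x0:x1,::-1],None,fx=s,fy=s,interpolation=cv2.INTER_CUBIC);cv2.imwrite("pics/"+name,im)
E
python3 - <<'E'
from h import *
t=read_camera("top"); s=read_camera("scene")
import pickle; pickle.dump((t,s),open("c0.pkl","wb"))
crop(t,140,110,300,270,5,"tc.png") if 0 else crop(t,140,120,300,230,5,"tc.png")
crop(s,230,140,390,260,5,"sc.png")
E
```

```text
(no output)
```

View pics/tc.png

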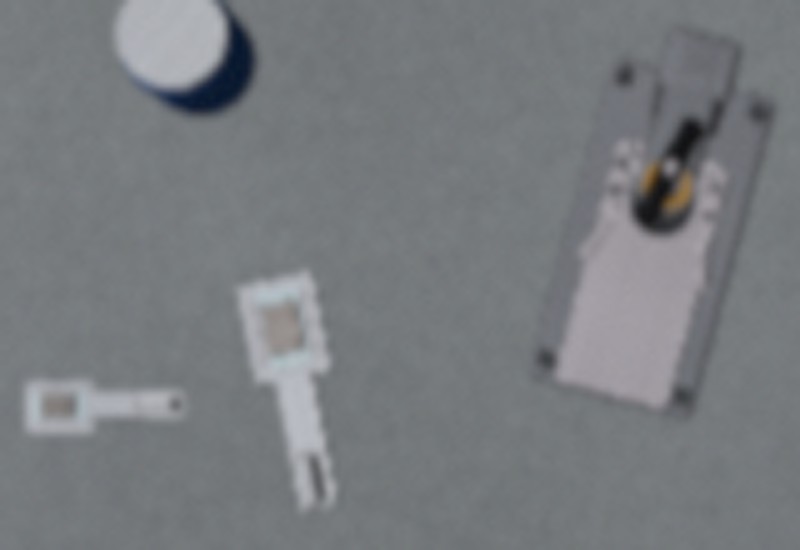

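View pics/sc.png

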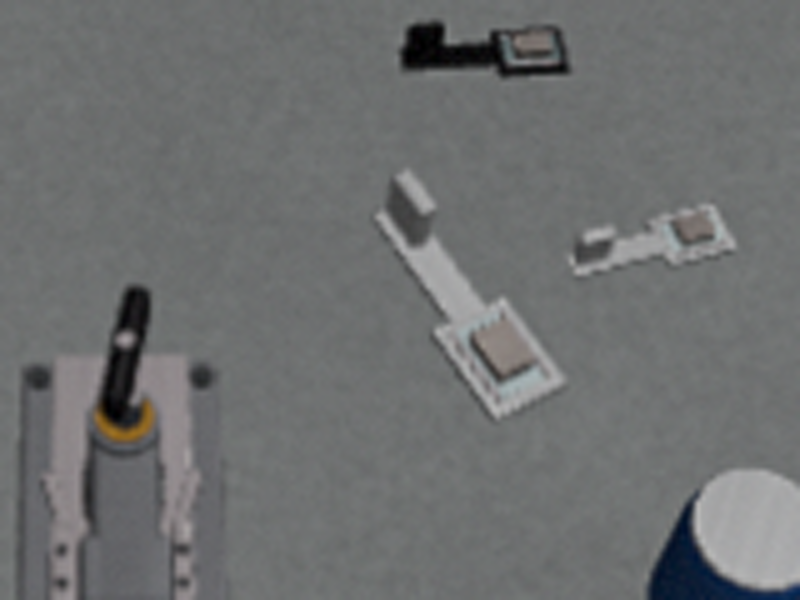

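```bash
python3 - <<'E'
from h import *
import pickle; t,s=pickle.load(open("c0.pkl","rb"))
T=lambda p:np.array(p)/5.+[140-.4,120-.4]; S=lambda p:np.array(p)/5.+[230-.4,140-.4]
P=onplane(t,T([(238,287),(312,272),(330,372),(257,384)]),.006)
print("carr top",P.round(4)); print("sides",[np.linalg.norm(P[i]-P[i-1]).round(4) for i in range(4)])
c=P.mean(0);d=(P[0]+P[1]-P[2]-P[3]);print(c,np.degrees(np.arctan2(d[1],d[0])))
# scene: front corners lower right; 
Q=onplane(s,S([(497,418),(567,380),(503,298),(433,338)]),.006);print("carr scene",Q.round(4),Q.mean(0))
d=(Q[0]+Q[1]-Q[2]-Q[3]);print(np.degrees(np.arctan2(d[1],d[0])))
# grip top
print("grip top scene",onplane(s,S([(405,170),(436,213),(425,218),(390,180)]),.042).round(4))
# press bed
B=onplane(t,T([(555,380),(668,408)]),.03);print("bed front",B.round(4),B.mean(0),np.linalg.norm(B[0]-B[1]))
b=B[1]-B[0];print("yaw",np.degrees(np.arctan2(b[0],-b[1])))
for n,a in (("bl-tl",[(537,377),(618,60)]),("br-tr",[(690,413),(772,100)])):
    G=onplane(t,T(a),.012);g=G[1]-G[0];print(n,G.round(4),np.linalg.norm(g),np.degrees(np.arctan2(g[1],g[0])))
H=onplane(t,T([(650,220),(697,122),(670,167)]),.218);h=H[1]-H[0];print("bar",H.round(4),np.linalg.norm(h),np.degrees(np.arctan2(h[1],h[0])))
print(tri(t,T((670,167)),s,S((126,338))))
E
```

```text
carr top [[0.5765 0.2538 0.006 ]
 [0.5851 0.2094 0.006 ]
 [0.525  0.1988 0.006 ]
 [0.5183 0.2425 0.006 ]]
sides [np.float64(0.0593), np.float64(0.0452), np.float64(0.061), np.float64(0.0442)]
[0.55120893 0.2261228  0.006     ] 10.484988577123366
carr scene [[0.5828 0.2105 0.006 ]
 [0.572  0.2545 0.006 ]
 [0.515  0.2416 0.006 ]
 [0.528  0.1963 0.006 ]] [0.54942963 0.22573292 0.006     ]
13.604581849983497
grip top scene [[0.4446 0.2076 0.042 ]
 [0.4757 0.2133 0.042 ]
 [0.4771 0.2065 0.042 ]
 [0.4487 0.1975 0.042 ]]
bed front [[ 0.5182  0.0638  0.03  ]
 [ 0.5012 -0.002   0.03  ]] [0.50969023 0.03088127 0.03      ] 0.0680022743718174
yaw -14.472266724001802
bl-tl [[0.5206 0.0749 0.012 ]
 [0.7099 0.0249 0.012 ]] 0.1958170628539538 -14.809902931209095
br-tr [[ 0.4984 -0.0157  0.012 ]
 [ 0.6849 -0.0669  0.012 ]] 0.19338078754231608 -15.355315255364173
bar [[ 0.5899  0.0124  0.218 ]
 [ 0.6376 -0.011   0.218 ]
 [ 0.6157  0.0024  0.218 ]] 0.05320190136953179 -26.14533776408091
(array([0.61476343, 0.00189332, 0.22311716]), np.float64(0.001442772934808577))
```

```bash
cat >> h.py <<'E'
def rot(st): return Rn.from_rotvec(st["tcp_rot"]).as_matrix()
def go(target,yawx=None,st=None):
    """delta in tool axes (x,y,z) to TCP target, and turn about tool y to bring tool x yaw to yawx(deg, mod 180)"""
    st=st or sensors.read_state(); R=rot(st); d=R.T@(np.array(target)-st["tool_pos"])
    y=np.degrees(np.arctan2(R[1,0],R[0,0])); out=None
    if yawx is not None: out=-np.radians((yawx-y+90)%180-90)
    print("pos",st["tool_pos"].round(4),"yawx",y.round(2),"tooly",R[:,1].round(3),"q",st["q"].round(3),"delta",d.round(4),"turn",out); return d,out
E
python3 - <<'E'
from h import *
go([.459,.206,.20],102)
c=read_camera("wrist"); print(c["T_tool_cam"],c["vfov"],c["dist_coeffs"])
print(rot(sensors.read_state()))
E
```

```text
pos [ 0.2854 -0.6112  0.2304] yawx -64.98 tooly [-0.001  0.001 -1.   ] q [-1.171  0.264  1.605  0.     1.274 -0.037] delta [-0.667   0.0314  0.503 ] turn 0.22731228374962845
[[ 9.99999253e-01 -1.22058789e-03 -6.77434995e-05  2.49970870e-04]
 [-2.58139247e-04 -2.65003892e-01  9.64247308e-01 -1.41815839e-01]
 [-1.19490088e-03 -9.64246570e-01 -2.65004009e-01  6.70044920e-02]
 [ 0.00000000e+00  0.00000000e+00  0.00000000e+00  1.00000000e+00]] 67.04951164555128 [-0.06247448  0.          0.          0.          0.        ]
[[ 4.23020678e-01 -4.25884209e-04  9.06119928e-01]
 [-9.06119336e-01  1.03770593e-03  4.23020889e-01]
 [-1.12044394e-03 -9.99999371e-01  5.30691502e-05]]
```

Emit:
arm_command --pt "-0.0417 0 0.0314 0" --pt "-0.0417 0 0.0314 0" --pt "-0.0417 0 0.0314 0" --pt "-0.0417 0 0.0314 0" --pt "-0.0417 0 0.0314 0" --pt "-0.0417 0 0.0314 0" --pt "-0.0417 0 0.0314 0" --pt "-0.0417 0 0.0314 0" --pt "-0.0417 0 0.0314 0" --pt "-0.0417 0 0.0314 0" --pt "-0.0417 0 0.0314 0" --pt "-0.0417 0 0.0314 0" --pt "-0.0417 0 0.0314 0" --pt "-0.0417 0 0.0314 0" --pt "-0.0417 0 0.0314 0" --pt "-0.0417 0.02 0.0314 0"

```text
time: 2.25
tool_pos: [0.4602, 0.2079, 0.2132]
tcp_rot: [-1.381, 0.878, -0.883]
wrist_force: [0.4, -0.5, -0.6]
width: 1.001
```

Emit:
arm_command --pt "0 0 0 -0.182" --pt "0 0 0 -0.182" --pt "0 0 0 -0.182" --pt "0 0 0 -0.182" --pt "0 0 0 -0.182" --pt "0 0 0 -0.182" --pt "0 0 0 -0.182" --pt "0 0 0 -0.182" --pt "0 0 0 -0.182" --pt "0 0 0 -0.182" --pt "0 0 0 -0.182" --pt "0 0 0 -0.182" --pt "0 0 0 -0.182" --pt "0 0 0 -0.182" --pt "0 0 0 -0.182" --pt "0 0 0 -0.182" --pt "0 0 0 0"

```text
time: 4.38
tool_pos: [0.4584, 0.2054, 0.2113]
tcp_rot: [-1.105, -1.359, 1.359]
wrist_force: [0.2, -0.5, 0.6]
width: 0.999
```

```bash
python3 - <<'E'
from h import *
go([.459,.206,.20],102)
st=sensors.read_state();c=read_camera("wrist"); 
import pickle; pickle.dump((c,st),open("w1.pkl","wb"))
crop(c,0,0,512,384,1.5,"w1.png"); print(st["time"])
E
```

```text
pos [0.4584 0.2054 0.2113] yawx 101.76 tooly [-0. -0. -1.] q [ 0.372 -0.051  1.989  0.     1.204 -1.404] delta [ 0.0004  0.0113 -0.0007] turn -0.004189735627336837
4.375
```

View pics/w1.png

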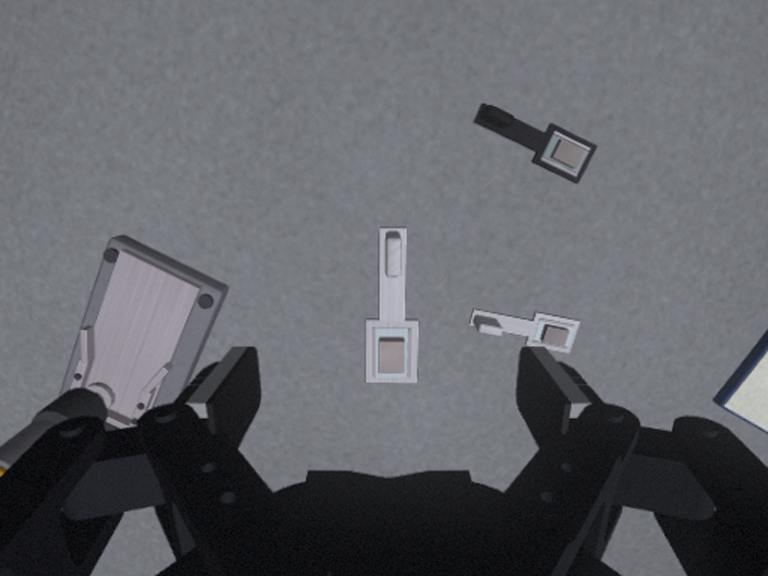

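```bash
python3 - <<'E'
from h import *
import pickle; c,st=pickle.load(open("w1.pkl","rb"))
W=lambda p:np.array(p)/1.5-.17
P=onplane(c,W([(366,383),(417,382),(418,321),(366,321)]),.006,st);print(P.round(4),[np.linalg.norm(P[i]-P[i-1]).round(4) for i in range(4)])
m=P.mean(0); tb=onplane(c,W([(379,228),(407,228)]),.006,st); print("tang end",tb.round(4))
d=m-tb.mean(0);print(m,np.degrees(np.arctan2(d[1],d[0])),np.linalg.norm(d))
g=onplane(c,W([(387,231),(401,231),(388,277),(402,276)]),.042,st);print("griptop",g.round(4),g.mean(0))
B=onplane(c,W([(119,249),(199,289)]),.03,st);print("bed",B.round(4),B.mean(0),np.linalg.norm(B[0]-B[1]));b=B[0]-B[1];print(np.degrees(np.arctan2(-b[0],b[1])))
E
```

```text
[[0.583  0.2108 0.006 ]
 [0.5729 0.2549 0.006 ]
 [0.5163 0.243  0.006 ]
 [0.5253 0.1997 0.006 ]] [np.float64(0.0588), np.float64(0.0453), np.float64(0.0578), np.float64(0.0442)]
tang end [[0.4452 0.1948 0.006 ]
 [0.4406 0.2168 0.006 ]]
[0.54936221 0.22709511 0.006     ] 11.288384880535768 0.10858083220807004
griptop [[0.4407 0.2006 0.042 ]
 [0.4386 0.2104 0.042 ]
 [0.4741 0.2082 0.042 ]
 [0.4713 0.2182 0.042 ]] [0.45618717 0.20936321 0.042     ]
bed [[4.975e-01 1.000e-04 3.000e-02]
 [5.168e-01 6.560e-02 3.000e-02]] [0.50715657 0.03282877 0.03      ] 0.06834357561164045
163.53716853396983
```

```bash
python3 - <<'E'
from h import *
go([.4585,.2088,.10],101.5)
E
```

```text
pos [0.4584 0.2054 0.2113] yawx 101.67 tooly [-0. -0. -1.] q [ 0.372 -0.051  1.989  0.     1.204 -1.403] delta [ 0.0033  0.1113 -0.0007] turn 0.003032964974140903
```

Emit:
arm_command --pt "0.0033 0.037 -0.0007 0.003" --pt "0 0.037 0 0" --pt "0 0.037 0 0" --pt "0 0 0 0" --fingers 0.045

```text
time: 4.92
tool_pos: [0.4555, 0.2076, 0.0972]
tcp_rot: [-1.103, -1.35, 1.361]
wrist_force: [-0.6, 0.4, 0.2]
width: 0.531
```

```bash
python3 - <<'E'
from h import *
go([.4585,.2088,.013],101.5)
st=sensors.read_state();c=read_camera("wrist"); 
import pickle; pickle.dump((c,st),open("w2.pkl","wb"))
crop(c,0,0,512,384,1.5,"w2.png"); print(st["time"])
E
```

```text
pos [0.4555 0.2076 0.0972] yawx 101.56 tooly [-0.007 -0.003 -1.   ] q [ 0.378  0.066  2.098 -0.     0.985 -1.395] delta [ 0.0007  0.0841 -0.0038] turn 0.001096606562998556
4.925
```

View pics/w2.png

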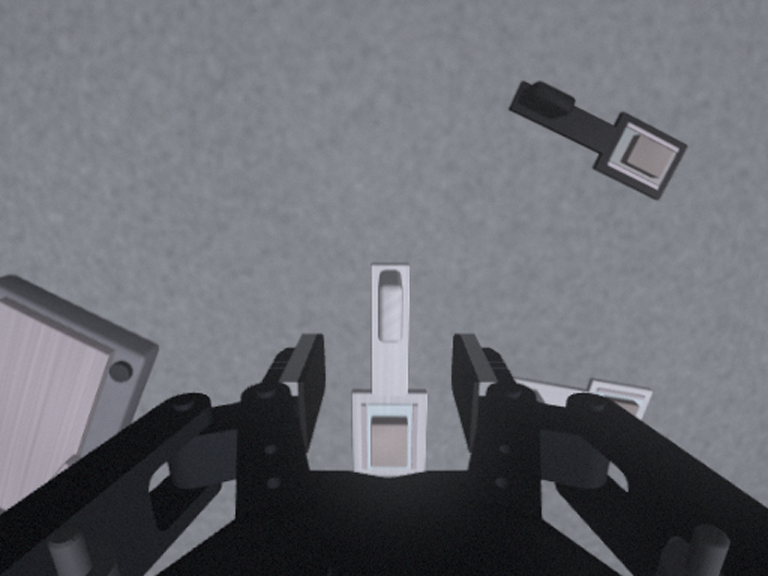

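```bash
python3 - <<'E'
from h import *
import pickle; c,st=pickle.load(open("w2.pkl","rb"))
W=lambda p:np.array(p)/1.5-.17
print(onplane(c,W([(390.5,306),(391,271),(391,341)]),.042,st).round(4)); tb=onplane(c,W([(372,264),(409,264),(353,391),(427,391)]),.006,st);print(tb.round(4))
a=tb[:2].mean(0);b=tb[2:].mean(0);print(a,b,np.degrees(np.arctan2(*(b-a)[1::-1])),np.linalg.norm(b-a))
go([.4585,.2088,.013],101.5)
E
```

```text
[[0.4548 0.2082 0.042 ]
 [0.4379 0.205  0.042 ]
 [0.4724 0.2121 0.042 ]]
[[0.4447 0.1959 0.006 ]
 [0.4406 0.2158 0.006 ]
 [0.5236 0.1995 0.006 ]
 [0.5147 0.243  0.006 ]]
[0.44266976 0.20586497 0.006     ] [0.51911755 0.2212236  0.006     ] 11.359697636973358 0.07797533282929578
pos [0.4574 0.2084 0.0994] yawx 101.59 tooly [-0.003 -0.001 -1.   ] q [ 0.378  0.065  2.095  0.     0.985 -1.395] delta [ 0.0002  0.0864 -0.0014] turn 0.0015901045213685332
```

Emit:
arm_command --pt "0 0.03 -0.0005 0" --pt "0 0.03 0 0" --pt "0 0.016 0 0" --pt "0 0.01 0 0" --pt "0 0 0 0" --pt "0 0 0 0"

```text
time: 5.72
tool_pos: [0.4599, 0.2093, 0.0153]
tcp_rot: [-1.107, -1.359, 1.357]
wrist_force: [0.9, -0.2, 0.0]
width: 0.525
```

Emit:
arm_command --pt "0 0 0 0" --pt "0 0 0 0" --pt "0 0 0 0" --pt "0 0 0 0" --pt "0 0 0 0" --pt "0 0 0 0" --pt "0 0 0 0" --fingers 0.0 --newtons 60

```text
time: 6.6
tool_pos: [0.4597, 0.2092, 0.0151]
tcp_rot: [-1.106, -1.359, 1.357]
wrist_force: [-1.1, -0.4, 6.3]
width: 0.128
```

```bash
python3 - <<'E'
from h import *
go([.4585,.2088,.10],101.5); st=sensors.read_state(); print(st["wrist_force"],st["torque"],st["width"],rot(st).round(3))
E
```

```text
pos [0.4597 0.2092 0.0151] yawx 101.7 tooly [ 0.001  0.001 -1.   ] q [ 0.378  0.188  2.146  0.     0.807 -1.397] delta [-0.0002 -0.0849  0.0012] turn 0.003473457623487368
[-1.06551825 -0.38935956  6.34696178] [ 0.01307032  0.10796435 -0.03195536] 0.1281671346959498 [[-0.203  0.001 -0.979]
 [ 0.979  0.001 -0.203]
 [ 0.    -1.    -0.001]]
```

Emit:
arm_command --pt "0 -0.01 0 0" --pt "0 -0.02 0 0" --pt "0 -0.02 0 0" --pt "0 -0.02 0 0" --pt "0 0 0 0" --newtons 90

```text
time: 7.22
tool_pos: [0.46, 0.2093, 0.0857]
tcp_rot: [-1.107, -1.361, 1.356]
wrist_force: [-0.5, -0.3, -2.4]
width: 0.126
```

Emit:
arm_command --pt "-0.022 0 0.0067 0" --pt "-0.022 0 0.0067 0" --pt "-0.022 0 0.0067 0" --pt "-0.022 0 0.0067 0" --pt "-0.022 0 0.0067 0" --pt "-0.022 0 0.0067 0" --pt "-0.022 0 0.0067 0" --pt "0 0 0 0.11" --pt "0 0 0 0.12" --pt "0 0 0 0.12" --pt "0 0 0 0.11" --pt "0 0 0 0" --pt "0 0 0 0" --pt "0 0 0 0"

```text
time: 8.98
tool_pos: [0.4441, 0.0486, 0.084]
tcp_rot: [-1.319, -1.019, 1.02]
wrist_force: [-0.7, 0.0, -2.4]
width: 0.127
```

```bash
python3 - <<'E'
from h import *
go([.445,.0486,.085],75)
st=sensors.read_state();c=read_camera("wrist"); t=read_camera("top");s=read_camera("scene")
print(st["width"],st["wrist_force"],st["torque"])
import pickle; pickle.dump((c,st,t,s),open("w3.pkl","wb"))
crop(c,0,0,512,384,1.5,"w3.png"); print(st["time"]);crop(s,180,120,340,240,5,"s3.png")
E
```

```text
pos [0.4441 0.0486 0.084 ] yawx 75.4 tooly [-0.001 -0.    -1.   ] q [ 0.053 -0.024  2.219  0.     0.947 -1.263] delta [ 0.0002 -0.001  -0.0009] turn 0.0070062980688134265
0.12720918822966007 [-0.70367324  0.04622271 -2.4305614 ] [0.03299357 0.07869158 0.01564485]
8.975
```

View pics/w3.png

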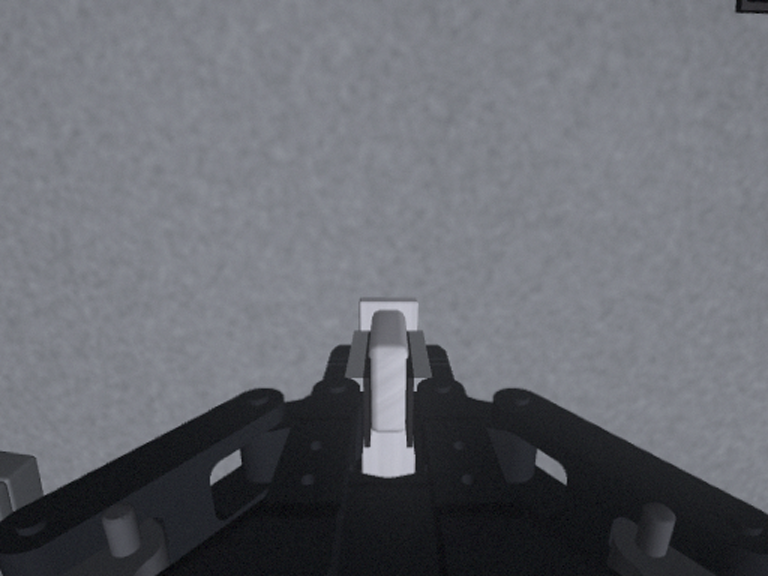

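View pics/s3.png

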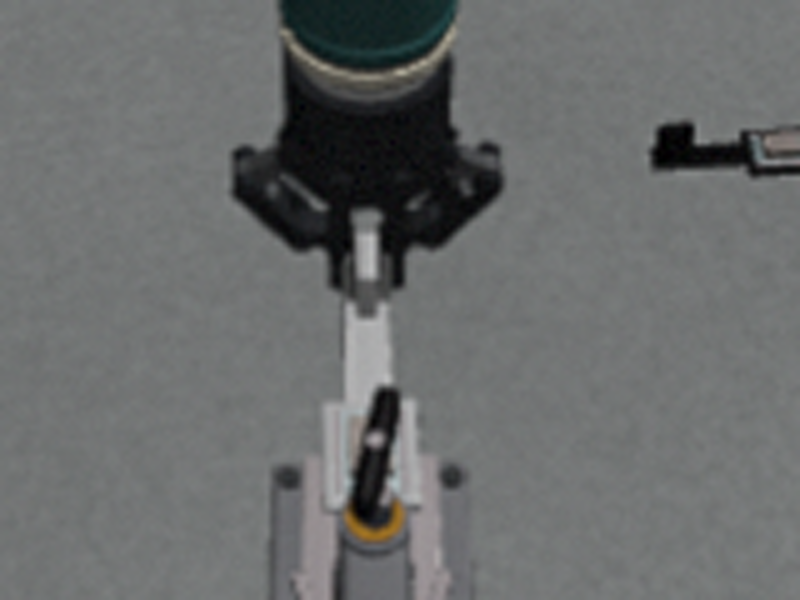

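```bash
python3 - <<'E'
from h import *
import pickle; c,st,t,s=pickle.load(open("w3.pkl","rb"))
crop(t,235,115,315,215,7,"t3.png")
E
```

```text
(no output)
```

View pics/t3.png

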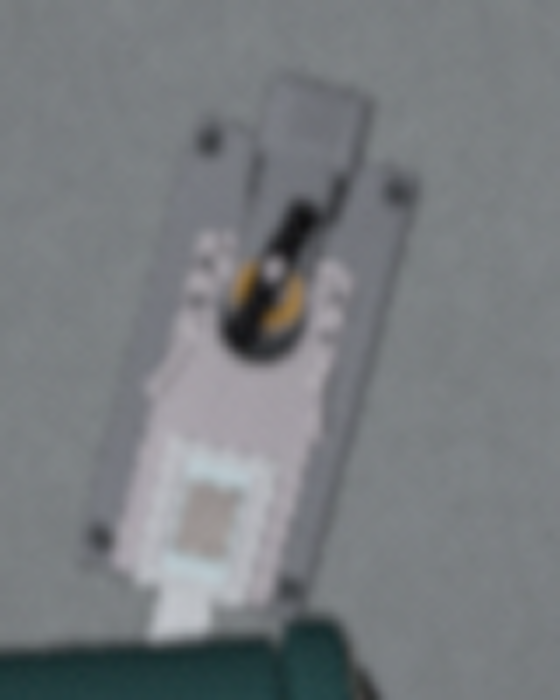

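```bash
python3 - <<'E'
from h import *
import pickle; c,st,t,s=pickle.load(open("w3.pkl","rb"))
T=lambda p:(np.array(p)+.5)/7.-.5+[235,115]
yaw=lambda d:np.degrees(np.arctan2(d[1],d[0])).round(2)
for z in (.01,.02):
    h=onplane(t,T([(208,138),(400,190),(290,588),(98,538)]),z)
    f=(h[2]+h[3])/2;b=(h[0]+h[1])/2;print("holes",z,h.round(4).tolist(),yaw(b-f),yaw(h[0]-h[3]),yaw(h[1]-h[2]),"mid",(f+b)/2, np.linalg.norm(b-f))
m=onplane(t,T([(152,390),(322,430)]),.04);print("mouth",m.round(4),m.mean(0),np.linalg.norm(m[0]-m[1]),yaw(m[1]-m[0])+90)
p=onplane(t,T([(172,437),(275,465),(245,608),(130,575)]),.074);print("plate",p.round(4),p.mean(0),[np.linalg.norm(p[i]-p[i-1]).round(4) for i in range(4)],yaw(p[0]+p[1]-p[2]-p[3]))
r=onplane(t,T([(203,235),(350,272)]),.04);print("rail ends",r,r.mean(0))
E
```

```text
holes 0.01 [[0.7022, 0.0217, 0.01], [0.6789, -0.0602, 0.01], [0.5092, -0.0112, 0.01], [0.5313, 0.0702, 0.01]] -15.98 -15.86 -16.11 mid [0.60540539 0.0051331  0.01      ] 0.17714587871126697
holes 0.02 [[0.7003, 0.0218, 0.02], [0.6772, -0.0593, 0.02], [0.509, -0.0107, 0.02], [0.5309, 0.0699, 0.02]] -15.98 -15.86 -16.11 mid [0.60432845 0.00542148 0.02      ] 0.17556989000300346
mouth [[ 0.5913  0.0464  0.04  ]
 [ 0.5739 -0.0239  0.04  ]] [0.58259892 0.01125543 0.04      ] 0.07241681911137714 -13.86
plate [[ 0.5689  0.0383  0.074 ]
 [ 0.5572 -0.003   0.074 ]
 [ 0.5     0.0097  0.074 ]
 [ 0.5136  0.0556  0.074 ]] [0.53494767 0.02517075 0.074     ] [np.float64(0.0579), np.float64(0.0429), np.float64(0.0586), np.float64(0.0479)] -14.95
rail ends [[ 0.65575012  0.02458732  0.04      ]
 [ 0.63964138 -0.03633624  0.04      ]] [ 0.64769575 -0.00587446  0.04      ]
```

Emit:
arm_command --pt "0.001 0.01 0 0.012" --pt "0 0.015 0 0" --pt "0 0.01 0 0" --pt "0 0 0 0" --pt "0 0 0 0" --pt "0 0 0 0"

```text
time: 9.88
tool_pos: [0.4451, 0.0496, 0.0497]
tcp_rot: [-1.325, -1.01, 1.009]
wrist_force: [-0.2, 0.4, -2.1]
width: 0.121
```

Emit:
arm_command --pt "0 0.001 0 0" --pt "0 0.001 0 0" --pt "0 0 0 0"

```text
time: 10.25
tool_pos: [0.4445, 0.0496, 0.0473]
tcp_rot: [-1.324, -1.01, 1.01]
wrist_force: [0.4, 0.5, -2.1]
width: 0.125
```

Emit:
arm_command --pt "0 0.001 0 0" --pt "0 0 0 0"

```text
time: 10.5
tool_pos: [0.4445, 0.0496, 0.0462]
tcp_rot: [-1.324, -1.01, 1.01]
wrist_force: [0.5, 0.3, -1.9]
width: 0.125
```

```bash
python3 - <<'E'
from h import *
go([.445,.0486,.045],74.6)
st=sensors.read_state();t=read_camera("top");s=read_camera("scene")
print(st["width"],st["wrist_force"],st["torque"])
import pickle; pickle.dump((st,t,s),open("w4.pkl","wb"))
crop(t,235,115,315,215,7,"t4.png"); crop(s,220,170,300,240,7,"s4.png")
E
```

```text
pos [0.4445 0.0496 0.0462] yawx 74.66 tooly [-0. -0. -1.] q [ 0.055  0.035  2.245 -0.     0.862 -1.248] delta [-0.0008  0.0012 -0.0008] turn 0.0010290994119875369
0.12522657369313722 [ 0.45111628  0.3166348  -1.93568948] [-0.03158085  0.04529334 -0.01170081]
```

View pics/t4.png

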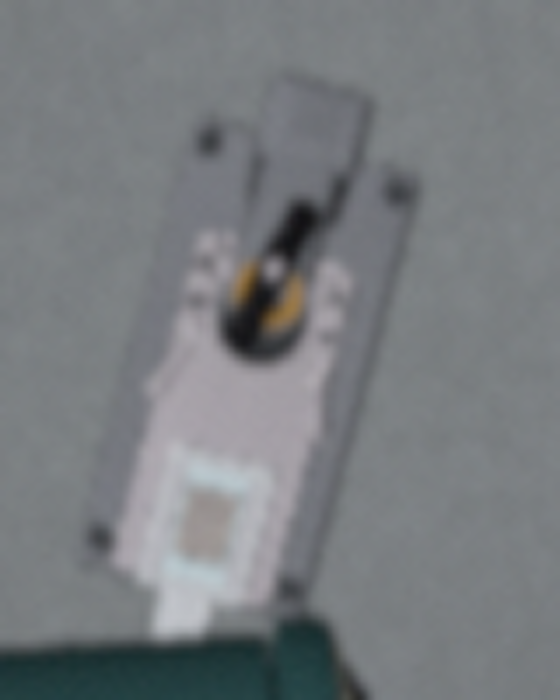

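View pics/s4.png

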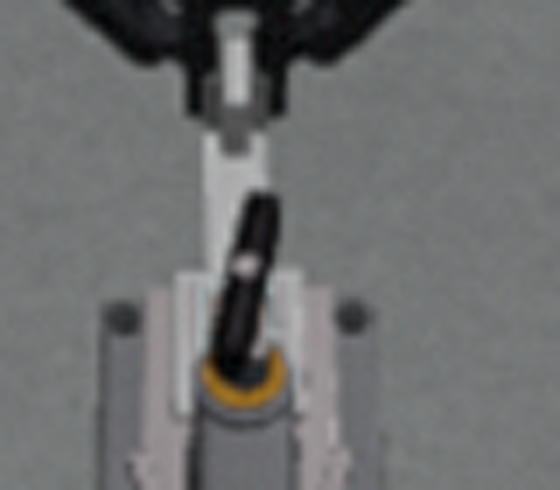

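Emit:
arm_command --pt "0 0.001 0 0" --pt "0 0 0 0"

```text
time: 10.85
tool_pos: [0.4447, 0.0496, 0.0453]
tcp_rot: [-1.324, -1.01, 1.01]
wrist_force: [0.9, 0.0, -1.0]
width: 0.121
```

Emit:
arm_command --pt "0 0.001 0 0" --pt "0 0 0 0"

```text
time: 11.1
tool_pos: [0.4447, 0.0497, 0.0449]
tcp_rot: [-1.324, -1.01, 1.01]
wrist_force: [-4.3, 1.1, 4.1]
width: 0.127
```

Emit:
arm_command --pt "0 0.001 0 0" --pt "0 0 0 0"

```text
time: 11.35
tool_pos: [0.4445, 0.0497, 0.0445]
tcp_rot: [-1.324, -1.009, 1.01]
wrist_force: [-7.2, 0.5, 11.5]
width: 0.122
```

Emit:
arm_command --pt "0 -0.0008 0 0" --pt "0 0 -0.003 0" --pt "0 0 -0.004 0" --pt "0 0 -0.004 0" --pt "0 0 -0.004 0" --pt "0 0 0 0"

```text
time: 12.1
tool_pos: [0.459, 0.0459, 0.0449]
tcp_rot: [-1.323, -1.009, 1.01]
wrist_force: [-5.9, 1.7, 8.5]
width: 0.119
```

```bash
python3 - <<'E'
from h import *
st=sensors.read_state();t=read_camera("top");s=read_camera("scene")
go([.445,.0486,.045],74.6)
print(st["width"],st["wrist_force"],st["torque"])
p=st["tool_pos"];print("n",p[0]*.2656+p[1]*.9641,"s",p[0]*.9641-p[1]*.2656-.5921)
crop(t,235,115,315,215,7,"t5.png"); crop(s,220,170,300,240,7,"s5.png")
E
```

```text
pos [0.459  0.0459 0.0449] yawx 74.65 tooly [-0.  0. -1.] q [ 4.500e-02  6.300e-02  2.218e+00  1.000e-03  8.610e-01 -1.258e+00] delta [-0.0011 -0.0001  0.0143] turn 0.0008560878219449327
0.1191870599155967 [-5.92171235  1.74810492  8.53395949] [1.06700996e-01 5.33092200e-01 3.96280209e-04]
n 0.1661831249691016 s -0.16174827294061833
```

View pics/t5.png

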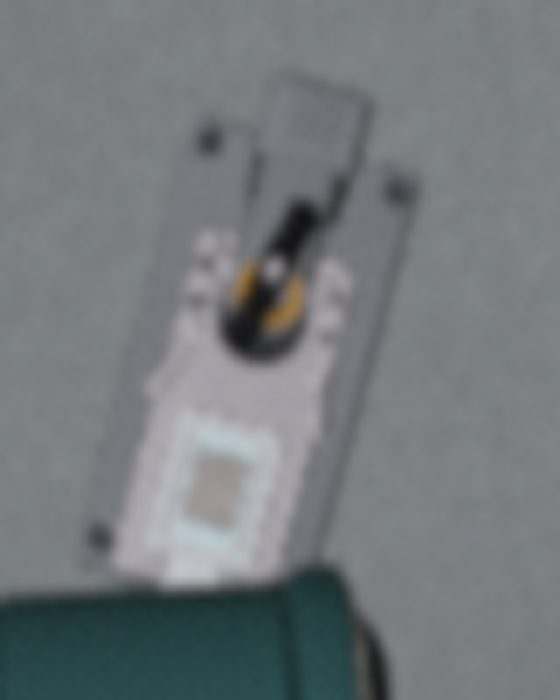

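Emit:
arm_command --pt "0 -0.0004 -0.003 0" --pt "0 0 -0.004 0" --pt "0 0 -0.004 0" --pt "0 0 -0.004 0" --pt "0 0 -0.004 0" --pt "0 0 -0.004 0" --pt "0 0 0 0"

```text
time: 13.08
tool_pos: [0.4815, 0.0397, 0.0451]
tcp_rot: [-1.324, -1.01, 1.009]
wrist_force: [-2.8, 1.2, 5.6]
width: 0.122
```

Emit:
arm_command --pt "0 0 -0.003 0" --pt "0 0 -0.003 0" --pt "0 0 -0.003 0" --pt "0 0 -0.003 0" --pt "0 0 0 0"

```text
time: 13.7
tool_pos: [0.4926, 0.0366, 0.0451]
tcp_rot: [-1.323, -1.009, 1.01]
wrist_force: [-4.4, 0.7, 6.1]
width: 0.124
```

```bash
python3 - <<'E'
from h import *
st=sensors.read_state();t=read_camera("top");s=read_camera("scene")
go([.445,.0486,.045],74.6)
print(st["width"],st["wrist_force"],st["torque"])
p=st["tool_pos"];print("n",p[0]*.2656+p[1]*.9641,"s",p[0]*.9641-p[1]*.2656-.5921)
crop(t,235,115,315,215,7,"t6.png"); crop(s,220,170,300,250,7,"s6.png")
E
```

```text
pos [0.4927 0.0366 0.0451] yawx 74.65 tooly [-0.001  0.    -1.   ] q [ 0.024  0.122  2.151  0.     0.868 -1.28 ] delta [-0.0011  0.0002  0.0491] turn 0.0009476613036148767
0.12444276347850208 [-4.4472524   0.72888138  6.11924418] [ 0.12417278  0.56352171 -0.05378376]
n 0.1661342443027866 s -0.12687676344356558
```

View pics/t6.png

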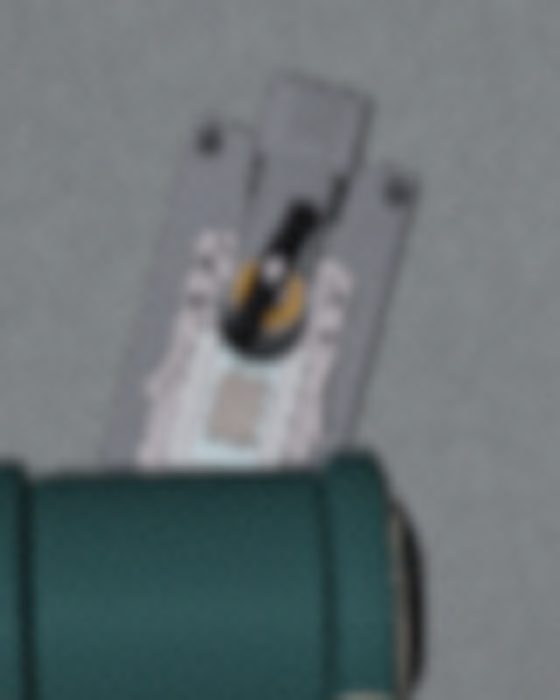

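View pics/s6.png

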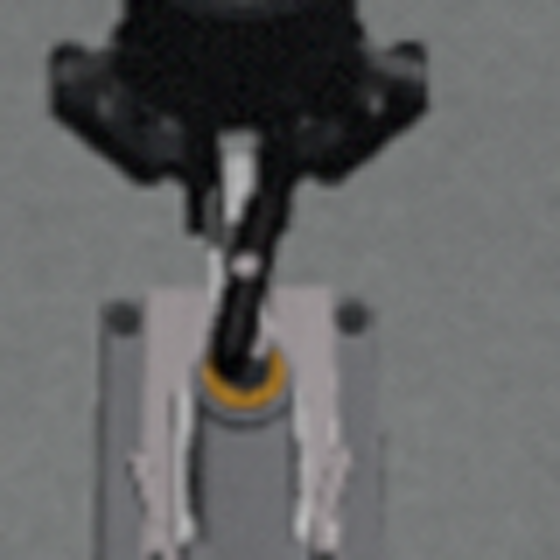

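Emit:
arm_command --pt "0 -0.0003 -0.002 0" --pt "0 0 -0.003 0" --pt "0 0 -0.003 0" --pt "0 0 0 0"

```text
time: 14.3
tool_pos: [0.5007, 0.0343, 0.0451]
tcp_rot: [-1.324, -1.01, 1.009]
wrist_force: [-3.8, 0.6, 5.4]
width: 0.12
```

Emit:
arm_command --pt "0 0 -0.003 0" --pt "0 0 -0.003 0" --pt "0 0 -0.003 0" --pt "0 0 0 0"

```text
time: 14.8
tool_pos: [0.5092, 0.032, 0.0451]
tcp_rot: [-1.324, -1.01, 1.01]
wrist_force: [-3.1, 1.4, 5.6]
width: 0.124
```

Emit:
arm_command --pt "0 0 -0.003 0" --pt "0 0 -0.003 0" --pt "0 0 -0.002 0" --pt "0 0 0 0"

```text
time: 15.3
tool_pos: [0.5166, 0.0299, 0.0451]
tcp_rot: [-1.323, -1.009, 1.01]
wrist_force: [-5.0, 1.7, 6.8]
width: 0.122
```

Emit:
arm_command --pt "0 0 -0.0015 0" --pt "0 0 -0.0015 0" --pt "0 0 -0.0015 0" --pt "0 0 -0.0015 0" --pt "0 0 0 0"

```text
time: 15.92
tool_pos: [0.5223, 0.0284, 0.0451]
tcp_rot: [-1.323, -1.009, 1.01]
wrist_force: [-5.1, 2.2, 6.7]
width: 0.121
```

Emit:
arm_command --pt "0 0 -0.001 0" --pt "0 0 -0.001 0"

```text
time: 16.18
tool_pos: [0.5238, 0.0279, 0.0451]
tcp_rot: [-1.323, -1.008, 1.01]
wrist_force: [-6.9, 1.7, 7.6]
width: 0.123
```

Emit:
arm_command --pt "0 0 -0.0007 0" --pt "0 0 -0.0007 0"

```text
time: 16.42
tool_pos: [0.5249, 0.0276, 0.0451]
tcp_rot: [-1.322, -1.008, 1.011]
wrist_force: [-8.2, 1.6, 10.2]
width: 0.12
```

Emit:
arm_command --pt "0 0 -0.0007 0" --pt "0 0 -0.0007 0"

```text
time: 16.68
tool_pos: [0.5249, 0.0276, 0.0451]
tcp_rot: [-1.32, -1.006, 1.012]
wrist_force: [-12.2, 3.9, 14.7]
width: 0.124
```

```bash
python3 - <<'E'
from h import *
st=sensors.read_state();t=read_camera("top");s=read_camera("scene");c=read_camera("wrist")
go([.445,.0486,.045],74.6)
print(st["width"],st["wrist_force"],st["torque"])
crop(t,235,115,315,215,7,"t7.png"); crop(s,220,160,320,250,7,"s7.png"); crop(c,0,0,512,384,1.5,"w7.png")
E
```

```text
pos [0.5249 0.0276 0.0451] yawx 74.64 tooly [-0.005  0.001 -1.   ] q [ 4.000e-03  1.810e-01  2.083e+00  1.000e-03  8.830e-01 -1.299e+00] delta [-0.0009  0.0006  0.0826] turn 0.0006867726460506423
0.12419268603800203 [-12.24117766   3.89572696  14.71378944] [ 0.49939341  1.57216235 -0.00314462]
```

View pics/w7.png

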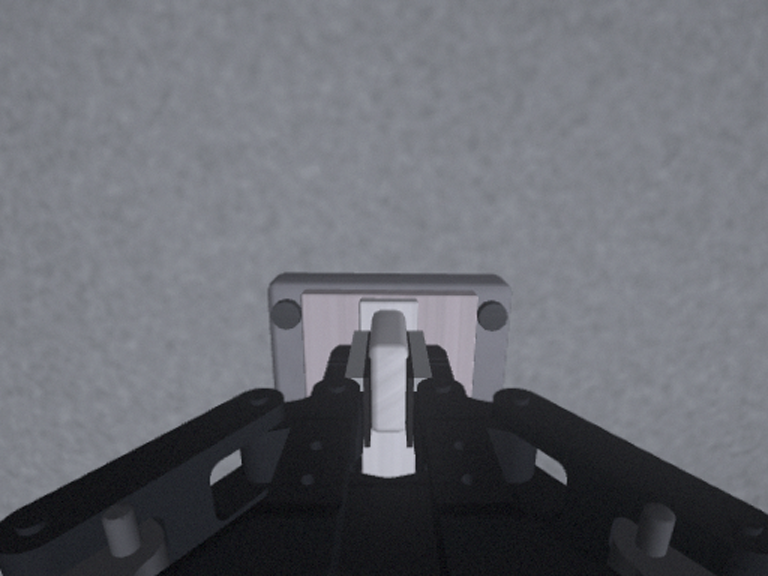

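View pics/s7.png

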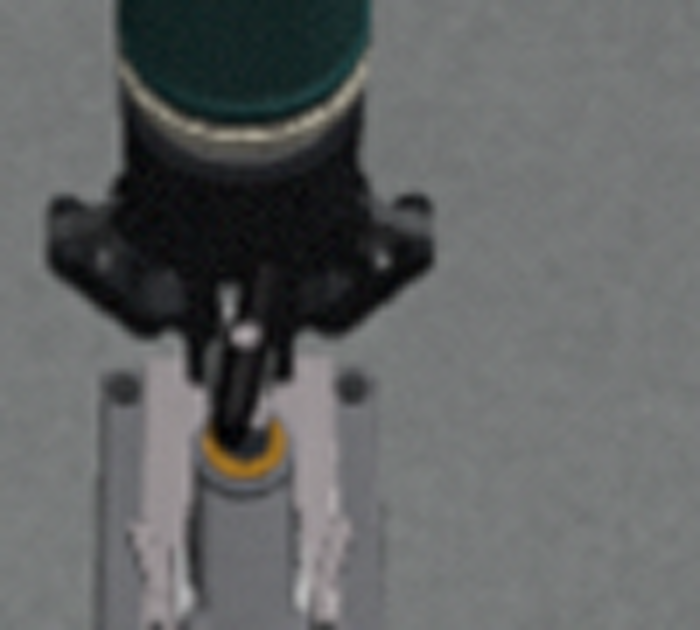

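```bash
python3 - <<'E'
from h import *
st=sensors.read_state();c=read_camera("wrist")
crop(c,170,175,350,235,4.4,"w8.png")
W=lambda p:np.array(p)/1.5-.17
b=onplane(c,W([(390,292.5)]),.03,st)[0]
for z in (.036,.037):
  g=onplane(c,W([(389,299.5)]),z,st)[0]; d=g-b; print(z,b,g,d@[.9641,-.2656,0])
E
```

```text
0.036 [0.50667656 0.03304528 0.03      ] [0.50740808 0.03244183 0.036     ] 0.0008655279300417127
0.037 [0.50667656 0.03304528 0.03      ] [0.50710141 0.03252456 0.037     ] 0.0005478957078410045
```

View pics/w8.png

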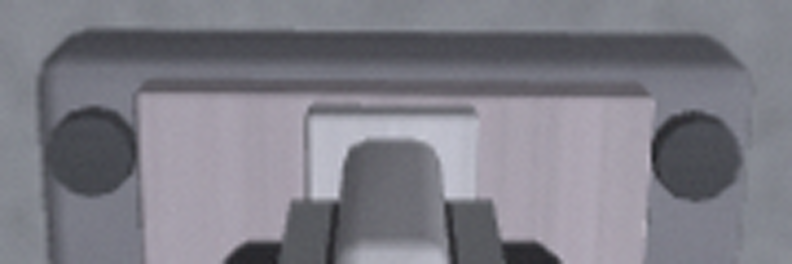

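Emit:
arm_command --pt "0 -0.0008 0.0008 0" --pt "0 0 0 0"

```text
time: 17.12
tool_pos: [0.5249, 0.0276, 0.0451]
tcp_rot: [-1.322, -1.008, 1.011]
wrist_force: [-5.7, 2.7, 4.3]
width: 0.12
```

Emit:
arm_command --pt "0 0 0 0" --pt "0 0 0 0" --pt "0 0 0 0" --pt "0 0 0 0" --fingers 0.04

```text
time: 17.62
tool_pos: [0.5268, 0.027, 0.0456]
tcp_rot: [-1.324, -1.01, 1.009]
wrist_force: [-0.1, -0.1, 0.2]
width: 0.467
```

```bash
python3 - <<'E'
from h import *
st=sensors.read_state();c=read_camera("wrist")
go([.5249,.0276,.15],74.6)
print(st["width"],st["wrist_force"],st["torque"])
crop(c,170,175,350,235,4.4,"w9.png")
E
```

```text
pos [0.5267 0.027  0.0456] yawx 74.65 tooly [ 0. -0. -1.] q [ 0.004  0.18   2.083 -0.     0.879 -1.299] delta [ 1.000e-04 -1.044e-01  1.900e-03] turn 0.0009021164957854609
0.46704156878013164 [-0.06571351 -0.05358263  0.15194141] [-0.04958363  0.02707934  0.01225199]
```

View pics/w9.png

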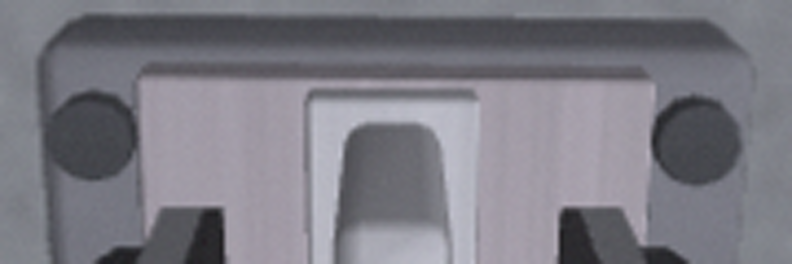

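Emit:
arm_command --pt "0 -0.02 0 0" --pt "0 -0.04 0 0" --pt "0 -0.05 0 0" --pt "0 -0.05 0 0" --pt "0 -0.05 0 0" --pt "0 -0.014 0 0" --pt "0 0 0 0" --pt "0 0 0 0" --fingers 0.05

```text
time: 18.68
tool_pos: [0.5253, 0.0271, 0.2672]
tcp_rot: [-1.322, -1.007, 1.012]
wrist_force: [0.3, 0.6, -0.5]
width: 0.585
```

```bash
python3 - <<'E'
from h import *
st=sensors.read_state();c=read_camera("wrist");t=read_camera("top");s=read_camera("scene")
go([.6139,.0032,.27],64)
crop(c,0,0,512,384,1.5,"w10.png");crop(t,235,115,315,215,7,"t10.png")
import pickle; pickle.dump((c,st,t,s),open("w10.pkl","wb"))
E
```

```text
pos [0.5254 0.0271 0.2673] yawx 74.65 tooly [-0.004 -0.    -1.   ] q [ 0.004 -0.038  1.872 -0.     1.312 -1.299] delta [ 0.0004 -0.0031 -0.0916] turn 0.18595000507346218
```

View pics/w10.png

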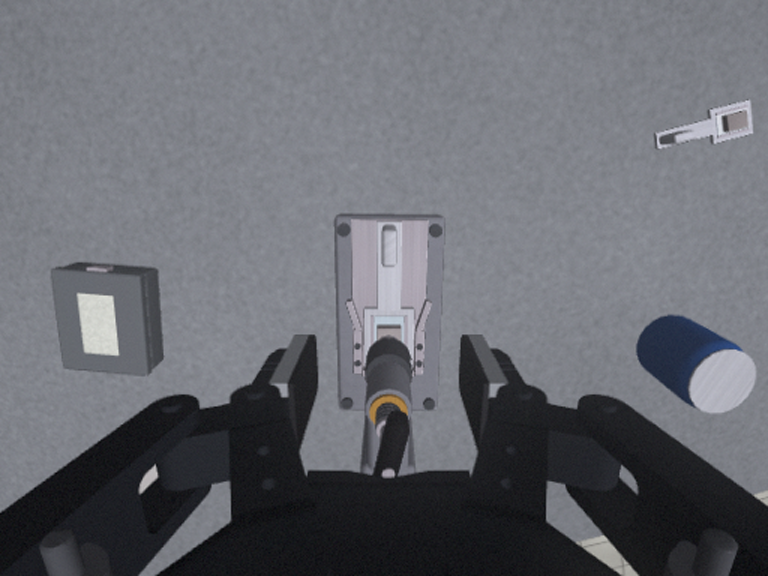

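```bash
python3 - <<'E'
from h import *
import pickle; c,st,t,s=pickle.load(open("w10.pkl","rb"))
crop(c,215,250,305,320,8,"w10c.png"); crop(s,235,185,285,245,10,"s10c.png")
E
```

```text
(no output)
```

View pics/w10c.png

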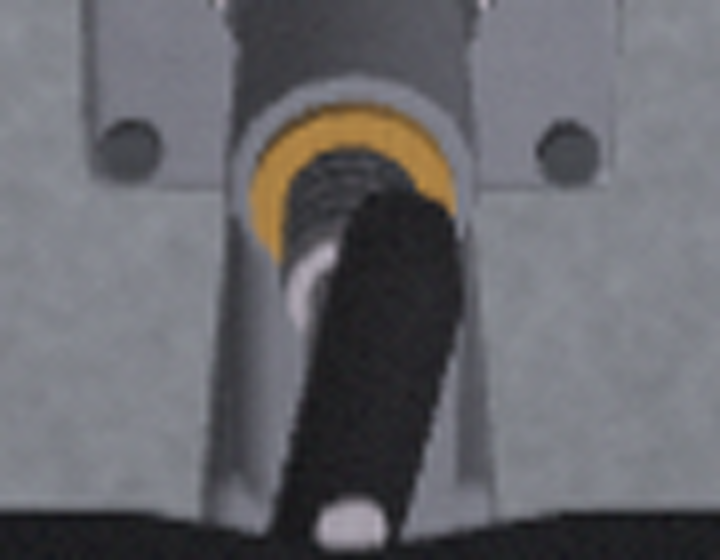

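View pics/s10c.png

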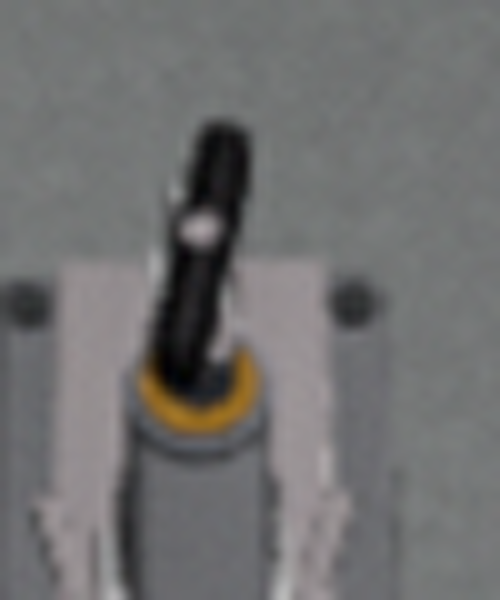

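View pics/t10.png

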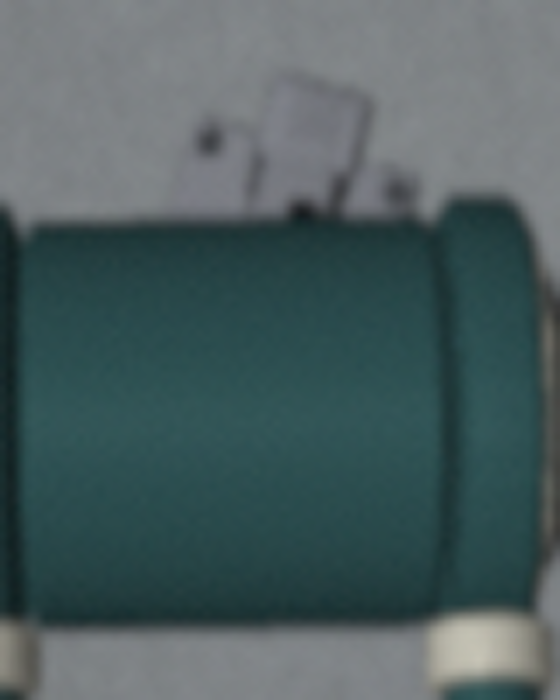

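```bash
python3 - <<'E'
from h import *
import pickle; c,st,t,s=pickle.load(open("w10.pkl","rb"))
W=lambda p:(np.array(p)+.5)/8-.5+[215,250]; S=lambda p:(np.array(p)+.5)/10-.5+[235,185]
yaw=lambda d:np.degrees(np.arctan2(d[1],d[0])).round(2)
for z in(.2175,):
  r=onplane(c,W([(460,300),(405,520),(352,522)]),z,st);print(r.round(4),yaw(r[1]-r[0]))
  # scene: top bar ends
  q=onplane(s,S([(225,135),(180,385),(200,228)]),z);print(q.round(4),yaw(q[1]-q[0]))
print(tri(c,W((352,522)),s,S((200,228)),st))
E
```

```text
[[0.5905 0.0194 0.2175]
 [0.6136 0.0078 0.2175]
 [0.6124 0.0027 0.2175]] -26.74
[[ 0.5914  0.0128  0.2175]
 [ 0.645  -0.0123  0.2175]
 [ 0.6114  0.0017  0.2175]] -25.07
(array([0.61184123, 0.00218505, 0.21800949]), np.float64(0.0012797020815650555))
```

Emit:
arm_command --pt "0 0 -0.03 0" --pt "0 0 -0.03 0" --pt "0 0 -0.031 0.093" --pt "0 0 0 0.093" --pt "0 0 0 0" --pt "0 0 0 0" --pt "0 0 0 0"

```text
time: 19.7
tool_pos: [0.6139, 0.0032, 0.2694]
tcp_rot: [-1.39, -0.869, 0.87]
wrist_force: [0.6, 0.7, -0.4]
width: 0.587
```

```bash
python3 - <<'E'
from h import *
st=sensors.read_state();c=read_camera("wrist");s=read_camera("scene")
go([.613,.0027,.189],64)
crop(c,0,0,512,384,1.5,"w11.png");crop(s,200,150,320,250,6,"s11.png")
E
```

```text
pos [0.6141 0.0031 0.2697] yawx 64.04 tooly [ 0.  0. -1.] q [-0.035  0.128  1.694  0.     1.319 -1.153] delta [-0.0009  0.0807  0.0008] turn 0.0006599237787689005
```

View pics/s11.png

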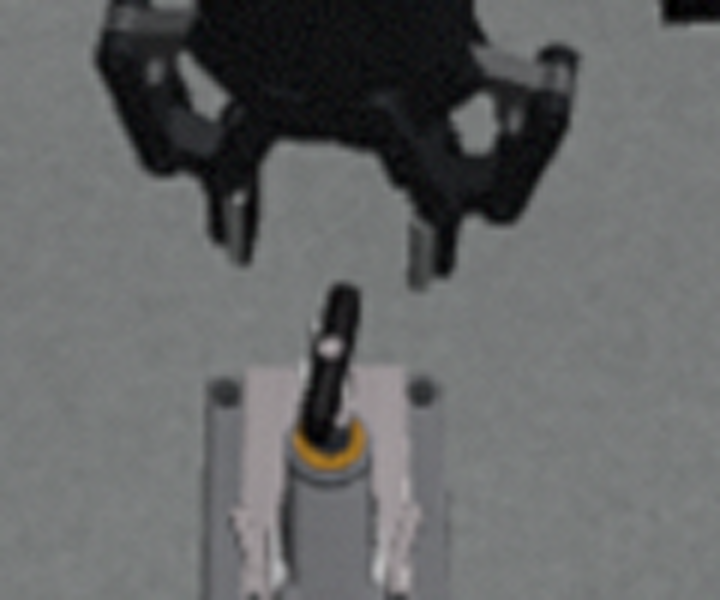

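View pics/w11.png

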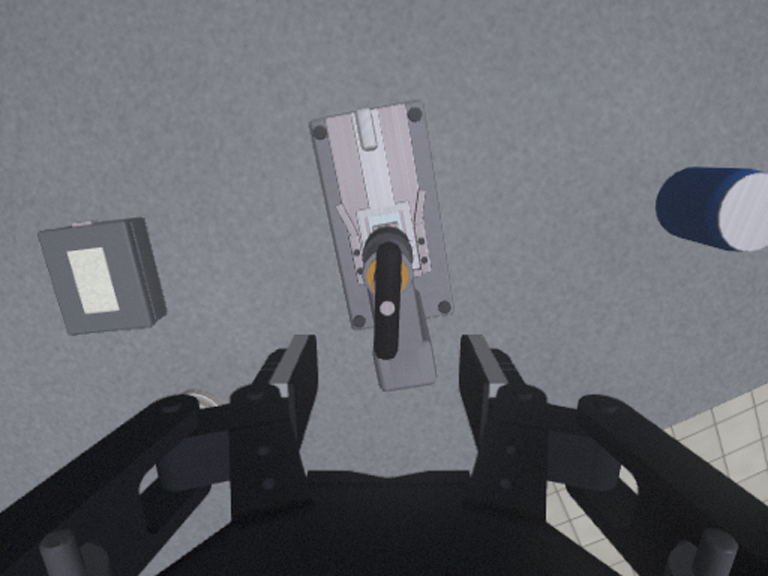

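Emit:
arm_command --pt "-0.0008 0.025 0.0007 0" --pt "0 0.025 0 0" --pt "0 0.02 0 0" --pt "0 0.011 0 0" --pt "0 0 0 0" --pt "0 0 0 0"

```text
time: 20.55
tool_pos: [0.6141, 0.0026, 0.1896]
tcp_rot: [-1.391, -0.87, 0.868]
wrist_force: [0.3, -0.4, -0.1]
width: 0.588
```

Emit:
arm_command --pt "0 0 0 0" --pt "0 0 0 0" --pt "0 0 0 0" --pt "0 0 0 0" --pt "0 0 0 0" --pt "0 0 0 0" --fingers 0.0 --newtons 40

```text
time: 21.3
tool_pos: [0.6138, 0.0026, 0.1895]
tcp_rot: [-1.391, -0.87, 0.868]
wrist_force: [-0.8, 0.6, 6.0]
width: 0.135
```

```bash
python3 - <<'E'
from h import *
st=sensors.read_state();c=read_camera("wrist");s=read_camera("scene")
go([.613,.0027,.189],64); print(st["wrist_force"],st["torque"],st["width"])
crop(c,0,0,512,384,1.5,"w12.png");crop(s,200,150,320,250,6,"s12.png")
E
```

```text
pos [0.6138 0.0026 0.1895] yawx 63.99 tooly [ 0.001  0.    -1.   ] q [-0.036  0.178  1.787  0.     1.176 -1.153] delta [-0.0003  0.0005  0.0007] turn -0.00013772633824518543
[-0.76139676  0.56519     6.02588413] [-0.00612884  0.17140283 -0.16955587] 0.1345016304246928
```

View pics/s12.png

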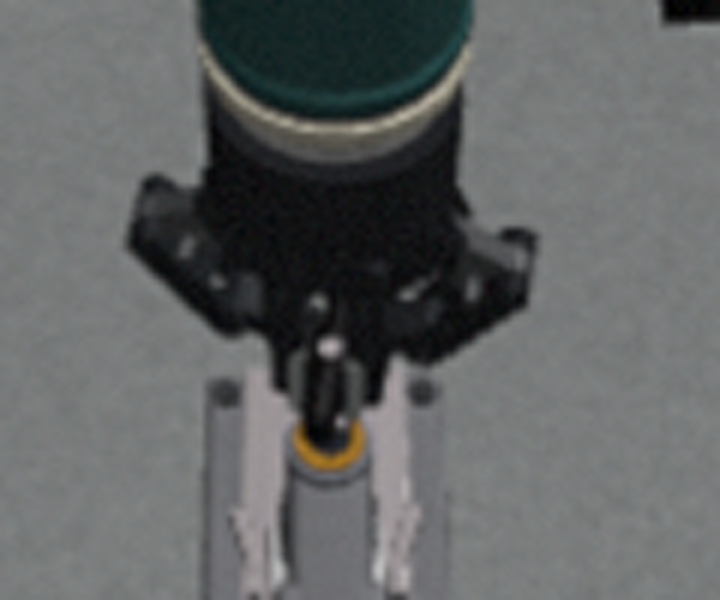

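View pics/w12.png

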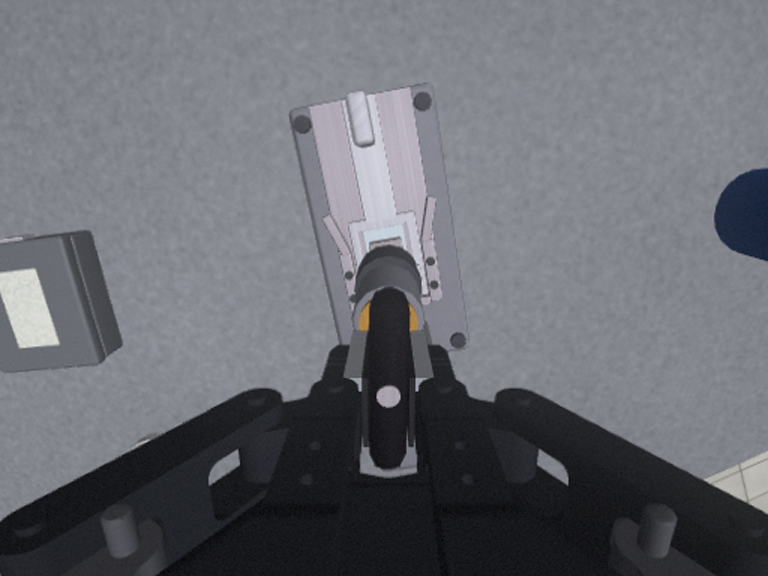

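```bash
cat >> h.py <<'E'
def PW(p): # press -> world
    e=np.array([.9641,-.2656,0]);n=np.array([.2656,.9641,0]);return np.array([.6135,.0029,0])+p[0]*e+p[1]*n+np.array([0,0,p[2]])
E
python3 - <<'E'
from h import *
st=sensors.read_state();c=read_camera("wrist");s=read_camera("scene")
for p in ((0,.019,.088),(0,.032,.088),(0,.0325,.082)):
    print(p,proj(s,PW(p)), (proj(s,PW(p))-[200,150])*6, proj(c,PW(p),st)*1.5)
E
```

```text
(0, 0.019, 0.088) [[263.3634662  238.50575814]] [[380.1807972  531.03454886]] [[420.74738708 273.33571611]]
(0, 0.032, 0.088) [[269.10393774 238.4289479 ]] [[414.62362645 530.57368742]] [[442.94434525 269.29854344]]
(0, 0.0325, 0.082) [[269.22713978 239.66632298]] [[415.3628387  537.99793786]] [[442.53257182 266.68096747]]
```

Emit:
arm_command --pt "0 0.0002 0 0.1" --pt "0 0.00035 0 0.18" --pt "0 0.00035 0 0.18" --pt "0 0.00035 0 0.18" --pt "0 0.00035 0 0.18" --pt "0 0 0 0"

```text
time: 22.25
tool_pos: [0.6136, 0.0024, 0.1879]
tcp_rot: [-1.559, -0.233, 0.231]
wrist_force: [-1.5, 0.8, 4.8]
width: 0.131
```

```bash
python3 - <<'E'
from h import *
go([.6135,.0027,.189],64);st=sensors.read_state(); print(st["wrist_force"],st["torque"],st["width"])
E
```

```text
pos [0.6136 0.0024 0.1879] yawx 16.93 tooly [ 0.001 -0.    -1.   ] q [-0.036  0.179  1.789 -0.     1.173 -0.332] delta [ 0.     -0.0011  0.0003] turn -0.8214417320184677
[-1.48523683  0.75951411  4.84550739] [-0.05918257  0.23269317 -0.15074224] 0.13128756338506817
```

Emit:
arm_command --pt "0 0.00035 0 0.18" --pt "0 0.00035 0 0.18" --pt "0 0.00035 0 0.18" --pt "0 0.00035 0 0.18"

```text
time: 22.75
tool_pos: [0.6133, 0.0024, 0.1865]
tcp_rot: [-1.545, 0.336, -0.336]
wrist_force: [-3.1, -0.4, 5.9]
width: 0.131
```

```bash
cat > chk.py <<'E'
from h import *
import sys
n=sys.argv[1]
st=sensors.read_state();c=read_camera("wrist");s=read_camera("scene")
d,t=go([.6135,.0027,.189],64,st); print("t",st["time"],"F",st["wrist_force"].round(2),"M",st["torque"].round(3),"w",st["width"].round(3))
for p in ((0,.019,.088),(0,.032,.085)): print((proj(s,PW(p))-[235,200])*8, proj(c,PW(p),st)*1.5)
crop(s,235,200,315,250,8,"s%s.png"%n); crop(c,0,0,512,384,1.5,"w%s.png"%n)
E
python3 chk.py 13
```

```text
pos [0.6133 0.0024 0.1865] yawx -24.53 tooly [ 0.    -0.001 -1.   ] q [-3.600e-02  1.800e-01  1.790e+00 -1.000e-03  1.171e+00  3.920e-01] delta [ 0.0001 -0.0025  0.0003] turn -1.5451756684774076Traceback (most recent call last):
  File "chk.py", line 5, in <module>
    d,t=go([.6135,.0027,.189],64,st); print("t",st["time"],"F",st["wrist_force"].round(2),"M",st["torque"].round(3),"w",st["width"].round(3))
                                                                                                                        ^^^^^^^^^^^^^^^^^
AttributeError: 'float' object has no attribute 'round'
```

```bash
sed -i 's/st\["width"\].round(3)/round(st["width"],3)/' chk.py; python3 chk.py 13
```

```text
pos [0.6133 0.0024 0.1865] yawx -24.4 tooly [ 0. -0. -1.] q [-0.036  0.18   1.79  -0.     1.171  0.39 ] delta [ 0.0001 -0.0025  0.0003] turn -1.5429525460768474
t 22.85 F [-2.53 -0.37  8.01] M [-0.045  0.395 -0.128] w 0.138
[[226.90772961 308.04606514]] [[382.21896703 248.31978538]]
[[272.44536228 312.4067599 ]] [[378.55688161 224.80976737]]
```

View pics/s13.png

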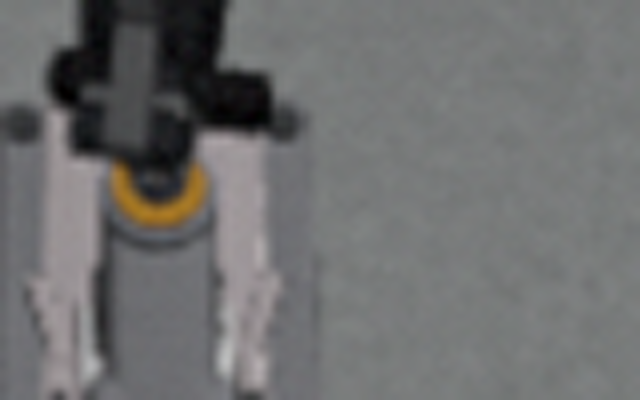

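View pics/w13.png

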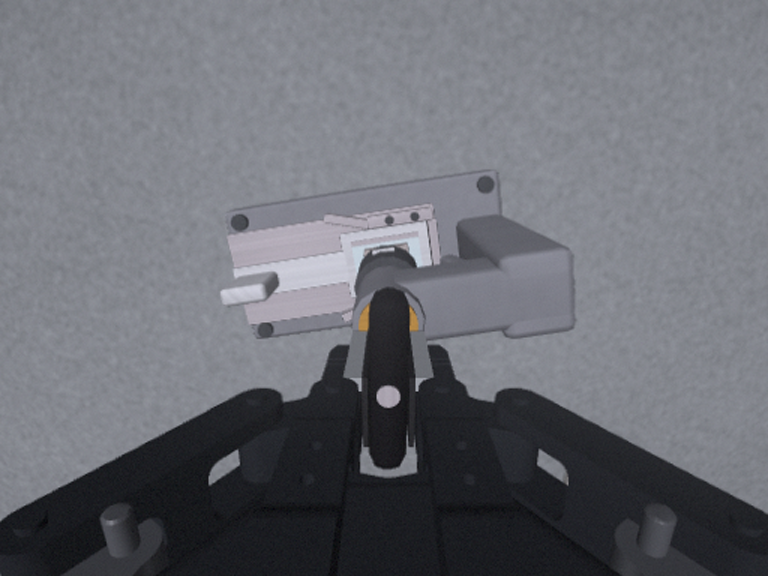

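Emit:
arm_command --pt "0 0.00035 0 0.18" --pt "0 0.00035 0 0.18"

```text
time: 23.2
tool_pos: [0.6132, 0.0025, 0.1858]
tcp_rot: [-1.482, 0.616, -0.616]
wrist_force: [-3.0, 0.3, 6.9]
width: 0.134
```

```bash
python3 chk.py 14
```

```text
pos [0.6132 0.0025 0.1858] yawx -45.16 tooly [-0. -0. -1.] q [-0.036  0.18   1.791 -0.     1.17   0.752] delta [ 0.0001 -0.0032  0.0004] turn 1.2364179829799684
t 23.2 F [-2.95  0.27  6.9 ] M [0.036 0.486 0.182] w 0.134
[[226.90772961 308.04606514]] [[370.51876107 252.67920056]]
[[272.44536228 312.4067599 ]] [[359.02230613 231.9343313 ]]
```

Emit:
arm_command --pt "0 0.00035 0 0.18" --pt "0 0.00035 0 0.18"

```text
time: 23.55
tool_pos: [0.6131, 0.0026, 0.1851]
tcp_rot: [-1.38, 0.893, -0.892]
wrist_force: [-3.8, 0.5, 7.3]
width: 0.13
```

```bash
python3 chk.py 15
```

```text
pos [0.6131 0.0026 0.1851] yawx -65.78 tooly [-0. -0. -1.] q [-0.036  0.181  1.792 -0.     1.169  1.112] delta [ 0.0001 -0.0039  0.0004] turn 0.8764190731643189
t 23.55 F [-3.76  0.55  7.28] M [0.048 0.514 0.136] w 0.13
[[226.90772961 308.04606514]] [[361.28841712 260.80047062]]
[[272.44536228 312.4067599 ]] [[343.64692204 245.34289511]]
```

View pics/w15.png

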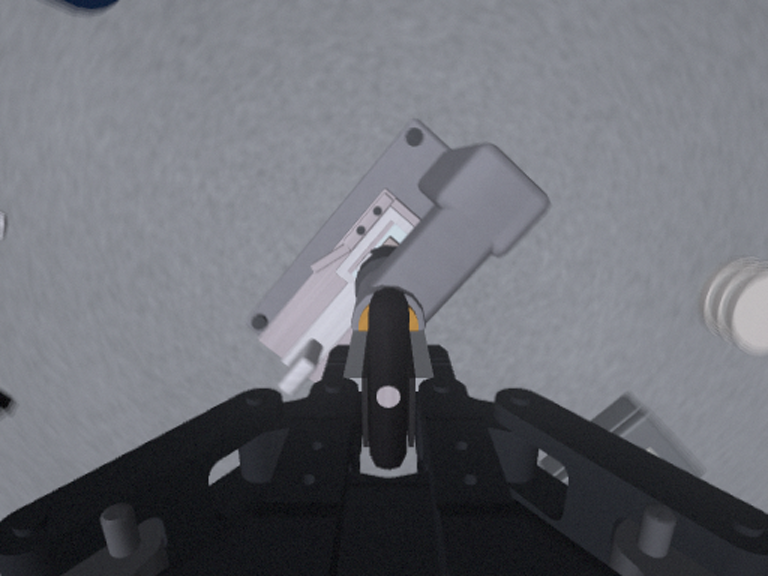

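View pics/s15.png

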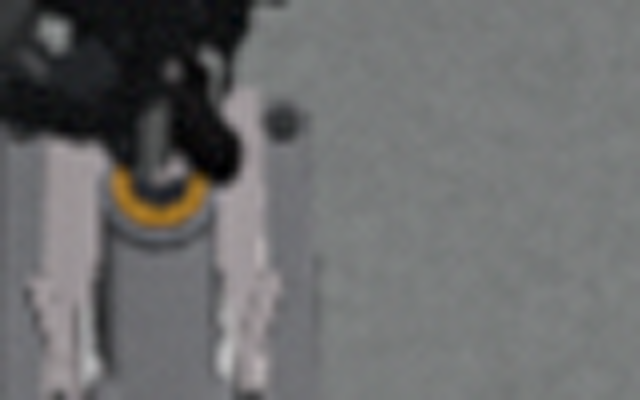

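Emit:
arm_command --pt "0 0.00035 0 0.18" --pt "0 0.00035 0 0.18"

```text
time: 23.9
tool_pos: [0.6131, 0.0028, 0.1844]
tcp_rot: [-1.238, 1.163, -1.163]
wrist_force: [-3.2, 0.8, 8.3]
width: 0.137
```

```bash
python3 chk.py 16
```

```text
pos [0.6131 0.0028 0.1844] yawx -86.41 tooly [-0.  0. -1.] q [-0.036  0.181  1.792  0.     1.168  1.472] delta [ 0.0001 -0.0046  0.0004] turn 0.5163938688477023
t 23.9 F [-3.17  0.83  8.29] M [0.074 0.553 0.159] w 0.137
[[226.90772961 308.04606514]] [[355.51602323 271.61083183]]
[[272.44536228 312.4067599 ]] [[334.19298161 263.15082032]]
```

View pics/w16.png

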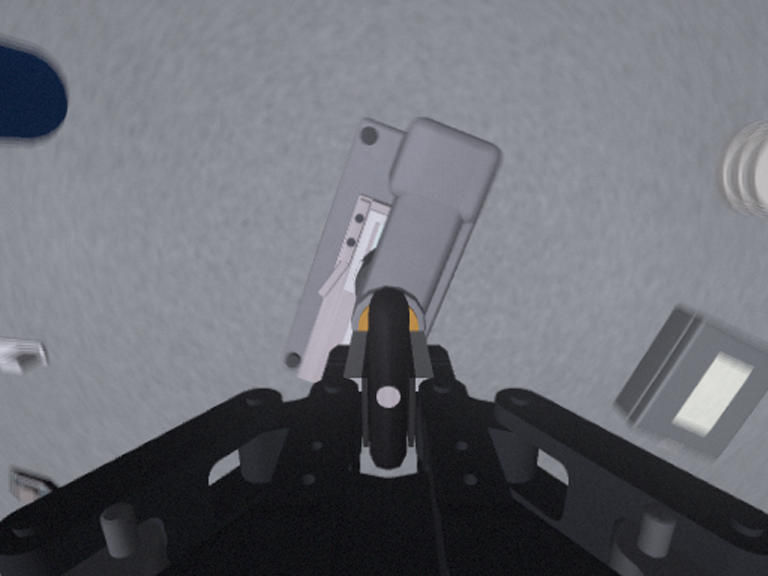

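Emit:
arm_command --pt "0 0.00035 0 0.18" --pt "0 0.00035 0 0.18"

```text
time: 24.25
tool_pos: [0.6131, 0.0029, 0.1837]
tcp_rot: [-1.054, 1.425, -1.424]
wrist_force: [-3.6, 1.4, 8.4]
width: 0.136
```

```bash
python3 chk.py 17
```

```text
pos [0.6131 0.0029 0.1837] yawx -107.04 tooly [-0.  0. -1.] q [-0.036  0.182  1.793  0.     1.167  1.832] delta [ 0.     -0.0053  0.0005] turn 0.15641156631664369
t 24.25 F [-3.57  1.35  8.43] M [0.189 0.493 0.111] w 0.136
[[226.90772961 308.04606514]] [[353.86730935 283.57756091]]
[[272.44536228 312.4067599 ]] [[331.71656657 282.79837994]]
```

View pics/w17.png

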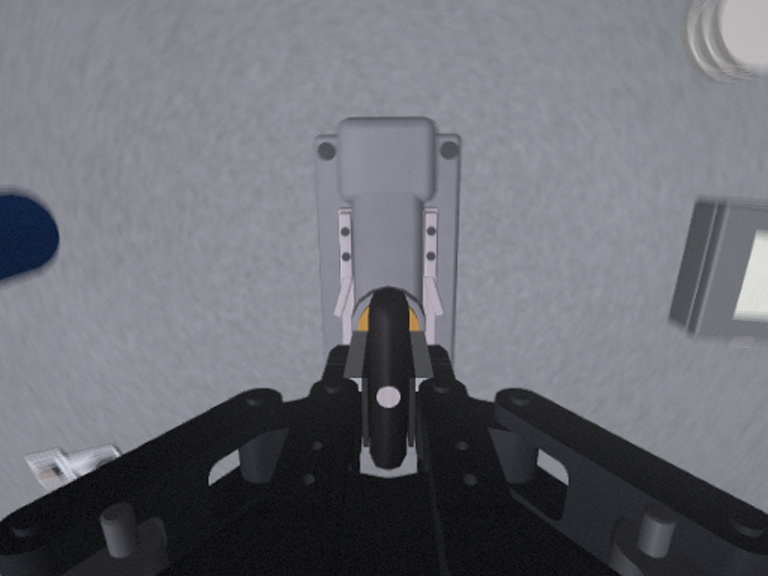

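View pics/s17.png

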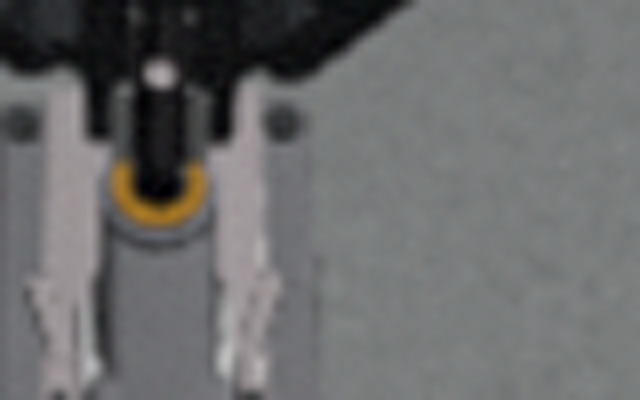

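Emit:
arm_command --pt "0 0.00035 0 0.18" --pt "0 0.00035 0 0.18"

```text
time: 24.6
tool_pos: [0.6131, 0.003, 0.1831]
tcp_rot: [-0.823, 1.675, -1.674]
wrist_force: [-2.0, 1.6, 7.4]
width: 0.134
```

```bash
python3 chk.py 18
```

```text
pos [0.6131 0.003  0.1831] yawx -127.66 tooly [-0.  0. -1.] q [-3.600e-02  1.820e-01  1.794e+00  1.000e-03  1.166e+00  2.192e+00] delta [ 0.     -0.0059  0.0005] turn -0.20357503041063568
t 24.6 F [-1.97  1.6   7.4 ] M [0.23  0.481 0.169] w 0.134
[[226.90772961 308.04606514]] [[356.73341813 295.34315982]]
[[272.44536228 312.4067599 ]] [[336.57219379 301.90611064]]
```

View pics/w18.png

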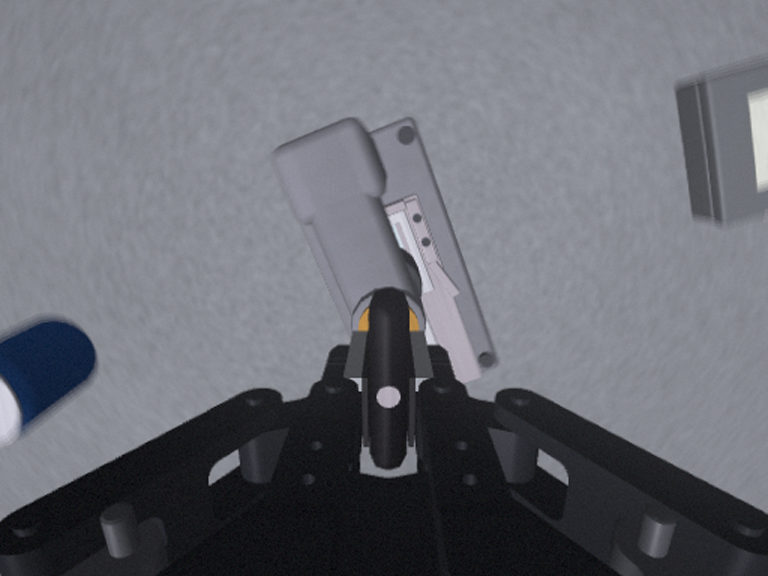

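Emit:
arm_command --pt "0 0.0003 0 0.15" --pt "0 0.0003 0 0.15"

```text
time: 24.95
tool_pos: [0.6132, 0.0031, 0.1825]
tcp_rot: [-0.593, 1.871, -1.87]
wrist_force: [-3.1, 1.1, 7.5]
width: 0.134
```

```bash
python3 chk.py 19
```

```text
pos [0.6132 0.0031 0.1825] yawx -144.8 tooly [ 0.     0.001 -1.   ] q [-3.600e-02  1.830e-01  1.794e+00  1.000e-03  1.164e+00  2.491e+00] delta [ 0.     -0.0065  0.0005] turn -0.5026333229858736
t 24.95 F [-3.08  1.12  7.53] M [0.198 0.46  0.12 ] w 0.134
[[226.90772961 308.04606514]] [[362.1149476  303.83732514]]
[[272.44536228 312.4067599 ]] [[345.48427328 315.60863489]]
```

View pics/w19.png

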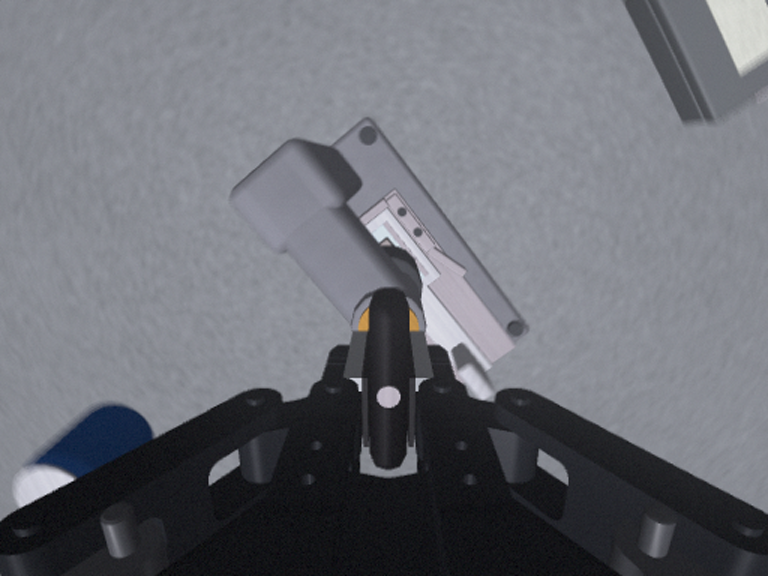

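View pics/s19.png

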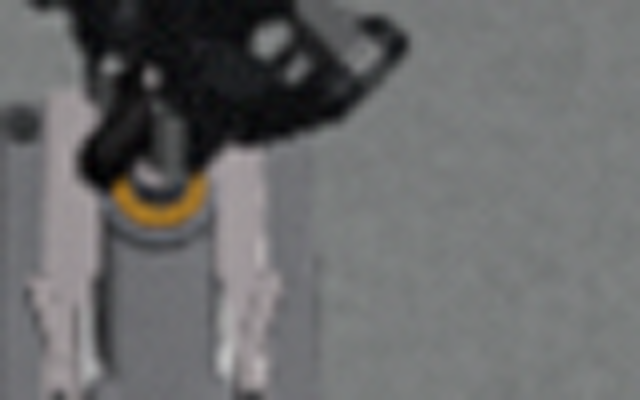

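Emit:
arm_command --pt "0 0 0 0" --pt "0 0 0 0" --pt "0 0 0 0" --pt "0 -0.03 0 0" --pt "0 -0.025 0 0" --fingers 0.05

```text
time: 25.68
tool_pos: [0.6131, 0.0025, 0.2366]
tcp_rot: [-0.598, 1.868, -1.868]
wrist_force: [0.1, 0.0, 0.2]
width: 0.591
```

Emit:
arm_command --pt "0 0 0 -0.185" --pt "0 0 0 -0.185" --pt "0 0 0 -0.185" --pt "0 0 0 -0.185" --pt "0 0 0 -0.185" --pt "0 0 0 -0.185" --pt "0 0 0 -0.185" --pt "0 0 0 -0.185" --pt "0 0 0 -0.185" --pt "0 0 0 -0.185" --pt "0 0 0 -0.185" --pt "0 0 0 -0.185" --pt "0 0 0 -0.185" --pt "0 0 0 -0.185" --pt "0 0 0 -0.185" --pt "0 0 0 -0.185" --pt "0 0 0 -0.182" --pt "0 0 0 0" --pt "0 0 0 0"

```text
time: 28.05
tool_pos: [0.6132, 0.0026, 0.2362]
tcp_rot: [-1.516, -0.482, 0.483]
wrist_force: [-0.5, 0.5, 0.5]
width: 0.586
```

```bash
python3 chk.py 20; python3 -c "
from h import *
go([.6133,.0028,.182],35.2)"
```

```text
pos [0.6132 0.0026 0.2362] yawx 35.29 tooly [-0.  0. -1.] q [-0.036  0.145  1.736 -0.     1.26  -0.652] delta [ 0.0003  0.0472 -0.0001] turn -0.5010464787688002
t 28.05 F [-0.55  0.52  0.49] M [-0.013 -0.03  -0.035] w 0.586
[[226.90772961 308.04606514]] [[410.41320341 244.28438981]]
[[272.44536228 312.4067599 ]] [[425.14194343 231.51427592]]
pos [0.6133 0.0026 0.2364] yawx 35.36 tooly [-0.  0. -1.] q [-0.036  0.145  1.736 -0.     1.26  -0.653] delta [0.0001 0.0544 0.0001] turn 0.002784410725691371
```

View pics/w20.png

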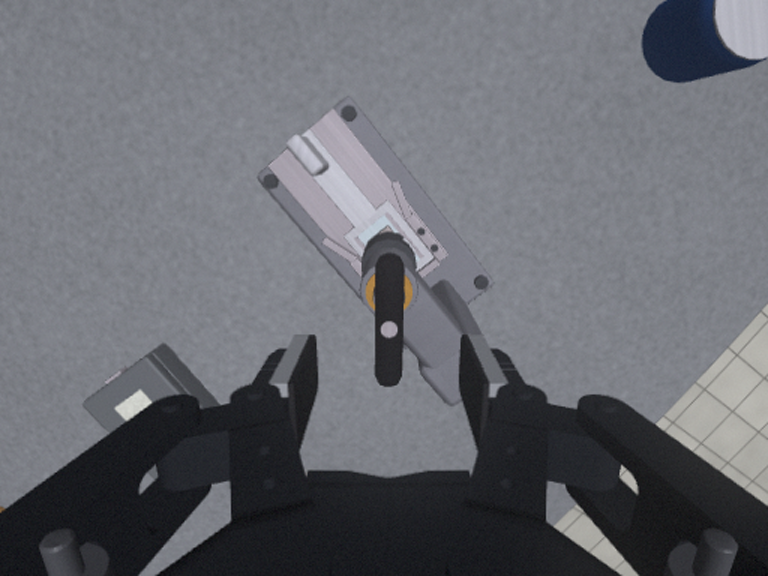

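Emit:
arm_command --pt "0 0.025 0 0.002" --pt "0 0.02 0 0" --pt "0 0.0095 0 0" --pt "0 0 0 0"

```text
time: 28.65
tool_pos: [0.6126, 0.0026, 0.1807]
tcp_rot: [-1.515, -0.481, 0.485]
wrist_force: [0.4, -0.2, 0.2]
width: 0.584
```

Emit:
arm_command --pt "0 0 0 0" --pt "0 0 0 0" --pt "0 0 0 0" --pt "0 0 0 0" --pt "0 0 0 0" --pt "0 0 0 0" --fingers 0.0 --newtons 50

```text
time: 29.4
tool_pos: [0.6138, 0.0024, 0.1832]
tcp_rot: [-1.517, -0.484, 0.482]
wrist_force: [-1.3, -1.0, 6.3]
width: 0.133
```

Emit:
arm_command --pt "0 0.0003 0 0.16" --pt "0 0.0003 0 0.16"

```text
time: 29.65
tool_pos: [0.6136, 0.0023, 0.1826]
tcp_rot: [-1.559, -0.23, 0.229]
wrist_force: [-2.6, -0.9, 5.3]
width: 0.131
```

```bash
python3 chk.py 21
```

```text
pos [0.6136 0.0023 0.1826] yawx 16.76 tooly [ 0.001 -0.001 -1.   ] q [-3.600e-02  1.830e-01  1.794e+00 -1.000e-03  1.164e+00 -3.290e-01] delta [-0.     -0.0064  0.0004] turn -0.8245053393557111
t 29.65 F [-2.57 -0.95  5.3 ] M [-0.18   0.413  0.154] w 0.131
[[226.90772961 308.04606514]] [[406.05066645 254.04232469]]
[[272.44536228 312.4067599 ]] [[418.47133167 233.50030088]]
```

View pics/w21.png

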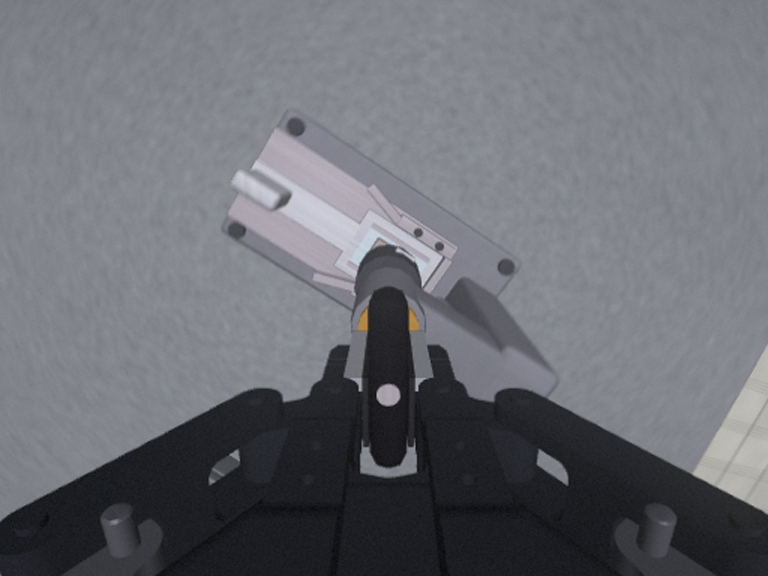

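Emit:
arm_command --pt "0 0.00035 0 0.18" --pt "0 0.00035 0 0.18"

```text
time: 30.0
tool_pos: [0.6135, 0.0023, 0.1819]
tcp_rot: [-1.571, 0.053, -0.054]
wrist_force: [-3.4, -1.3, 7.3]
width: 0.133
```

```bash
python3 chk.py 22
```

```text
pos [0.6135 0.0023 0.1819] yawx -3.9 tooly [ 0.001 -0.001 -1.   ] q [-3.600e-02  1.830e-01  1.795e+00 -1.000e-03  1.163e+00  3.200e-02] delta [ 0.     -0.0071  0.0004] turn -1.185039380853397
t 30.0 F [-3.44 -1.3   7.3 ] M [-0.253  0.525  0.236] w 0.133
[[226.90772961 308.04606514]] [[394.43885765 249.86750822]]
[[272.44536228 312.4067599 ]] [[399.11829481 226.09494006]]
```

View pics/w22.png

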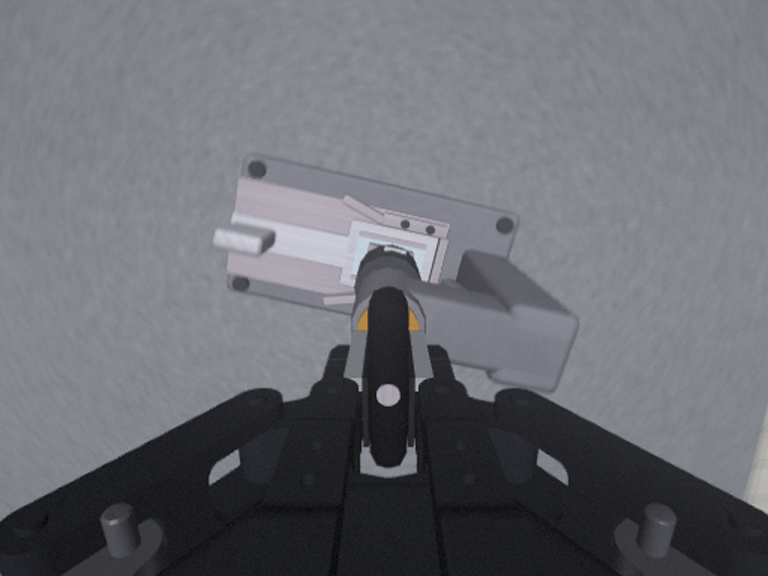

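Emit:
arm_command --pt "0 0.00035 0 0.18" --pt "0 0.00035 0 0.18"

```text
time: 30.35
tool_pos: [0.6133, 0.0024, 0.1812]
tcp_rot: [-1.545, 0.335, -0.336]
wrist_force: [-3.9, -0.9, 7.0]
width: 0.129
```

```bash
python3 chk.py 23
```

```text
pos [0.6133 0.0024 0.1812] yawx -24.52 tooly [ 0.    -0.001 -1.   ] q [-3.600e-02  1.840e-01  1.795e+00 -1.000e-03  1.162e+00  3.920e-01] delta [ 0.0001 -0.0078  0.0004] turn -1.5450026750114312
t 30.35 F [-3.9  -0.9   6.98] M [-0.196  0.576  0.216] w 0.129
[[226.90772961 308.04606514]] [[381.95996596 250.02398939]]
[[272.44536228 312.4067599 ]] [[378.16994351 226.02054871]]
```

View pics/w23.png

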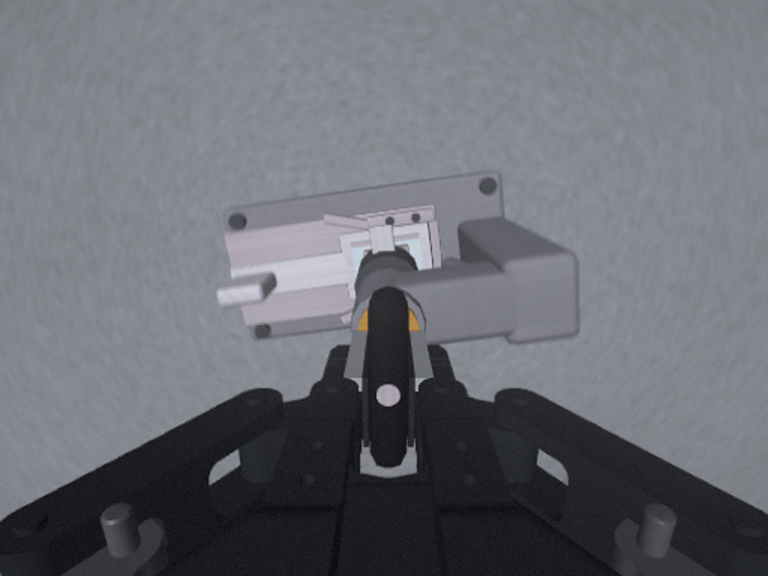

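```bash
python3 - <<'E'
from h import *
c=read_camera("wrist");crop(c,200,120,310,200,7,"w24.png"); s=read_camera("scene");crop(s,235,200,315,250,8,"s24.png")
E
```

```text
(no output)
```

View pics/w24.png

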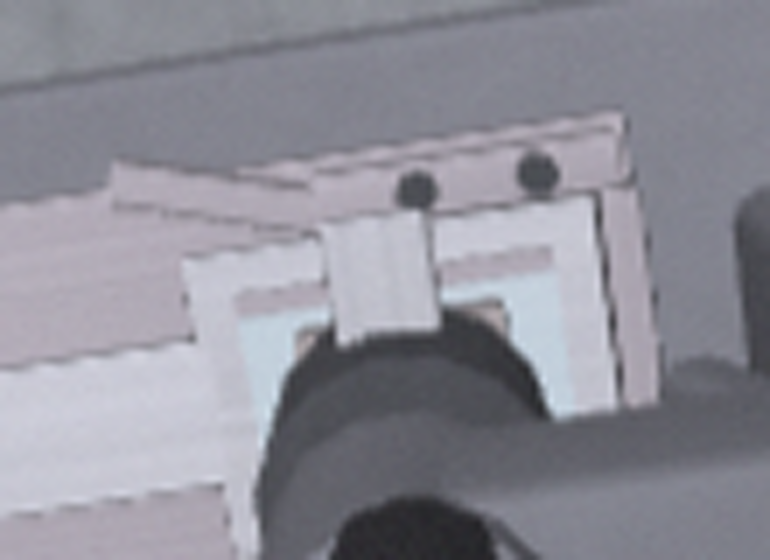

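View pics/s24.png

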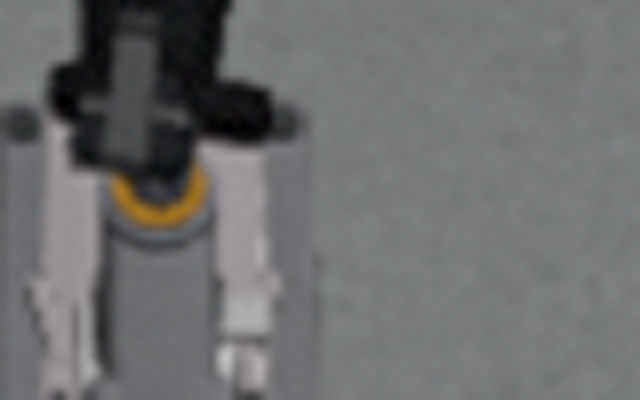

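```bash
python3 - <<'E'
from h import *
st=sensors.read_state();c=read_camera("wrist")
W=lambda p:(np.array(p)+.5)/7-.5+[200,120]
e=np.array([.9641,-.2656,0])
crop(c,275,135,305,185,14,"w25.png")
# plate front edge / back edge
for n,p,z in (("plate front",(602,300),.036),("stop edge top",(619,300),.04),("stop at bed lvl",(619,300),.03),("plate back",(192,300),.036),("rail end",(632,150),.04)):
    X=onplane(c,W([p]),z,st)[0]; print(n,X.round(4),((X-PW((0,0,0)))@e).round(4))
E
```

```text
plate front [0.6436 0.0031 0.036 ] 0.029
stop edge top [0.6458 0.0029 0.04  ] 0.0311
stop at bed lvl [0.646  0.0008 0.03  ] 0.0319
plate back [0.59   0.0273 0.036 ] -0.0292
rail end [0.6557 0.0217 0.04  ] 0.0357
```

View pics/w25.png

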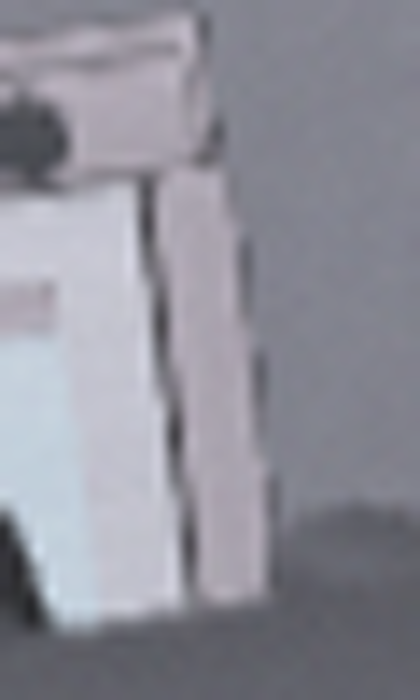

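```bash
python3 - <<'E'
from h import *
st=sensors.read_state();c=read_camera("wrist")
e=np.array([.9641,-.2656,0]);g=cv2.cvtColor(c["color"],cv2.COLOR_RGB2GRAY).astype(np.float32)
xs=np.arange(.024,.040,.0005); acc=[]
for y in np.arange(.006,.021,.0005):
    uv=np.array([proj(c,PW((x,y,.037)),st)[0] for x in xs],np.float32)
    acc.append(cv2.remap(g,uv[:,:1],uv[:,1:],cv2.INTER_LINEAR).ravel())
m=np.mean(acc,0)
print([(round(x*1e3,1),int(v)) for x,v in zip(xs,m)])
# slot for comparison: plate back edge against bed
xs=np.arange(-.036,-.024,.0005);acc=[]
for y in np.arange(.013,.021,.0005):
    uv=np.array([proj(c,PW((x,y,.036)),st)[0] for x in xs],np.float32)
    acc.append(cv2.remap(g,uv[:,:1],uv[:,1:],cv2.INTER_LINEAR).ravel())
print([(round(x*1e3,1),int(v)) for x,v in zip(xs,np.mean(acc,0))])
E
```

```text
[(np.float64(24.0), 197), (np.float64(24.5), 197), (np.float64(25.0), 197), (np.float64(25.5), 197), (np.float64(26.0), 197), (np.float64(26.5), 197), (np.float64(27.0), 197), (np.float64(27.5), 197), (np.float64(28.0), 198), (np.float64(28.5), 196), (np.float64(29.0), 176), (np.float64(29.5), 135), (np.float64(30.0), 112), (np.float64(30.5), 131), (np.float64(31.0), 158), (np.float64(31.5), 168), (np.float64(32.0), 169), (np.float64(32.5), 168), (np.float64(33.0), 166), (np.float64(33.5), 166), (np.float64(34.0), 166), (np.float64(34.5), 167), (np.float64(35.0), 166), (np.float64(35.5), 156), (np.float64(36.0), 135), (np.float64(36.5), 122), (np.float64(37.0), 126), (np.float64(37.5), 130), (np.float64(38.0), 131), (np.float64(38.5), 131), (np.float64(39.0), 131), (np.float64(39.5), 131)]
[(np.float64(-36.0), 172), (np.float64(-35.5), 172), (np.float64(-35.0), 172), (np.float64(-34.5), 172), (np.float64(-34.0), 172), (np.float64(-33.5), 172), (np.float64(-33.0), 172), (np.float64(-32.5), 172), (np.float64(-32.0), 172), (np.float64(-31.5), 172), (np.float64(-31.0), 171), (np.float64(-30.5), 167), (np.float64(-30.0), 168), (np.float64(-29.5), 181), (np.float64(-29.0), 193), (np.float64(-28.5), 197), (np.float64(-28.0), 198), (np.float64(-27.5), 197), (np.float64(-27.0), 197), (np.float64(-26.5), 197), (np.float64(-26.0), 197), (np.float64(-25.5), 197), (np.float64(-25.0), 197), (np.float64(-24.5), 197)]
```

Emit:
arm_command --pt "0 0 0 0" --pt "0 0 0 0" --pt "0 0 0 0" --pt "0 0 0 0" --pt "0 -0.03 0 0" --pt "0 -0.04 0 0" --pt "0 -0.04 0 0" --pt "0 0 0 0" --pt "0 0 0 0" --pt "0 0 0 0" --pt "0 0 0 0" --fingers 0.05

```text
time: 32.02
tool_pos: [0.6126, 0.0026, 0.2883]
tcp_rot: [-1.546, 0.334, -0.33]
wrist_force: [-0.2, 0.2, 0.1]
width: 0.586
```

```bash
python3 chk.py 26
```

```text
pos [0.6126 0.0026 0.2883] yawx -24.24 tooly [-0.003  0.    -1.   ] q [-0.036  0.119  1.671 -0.     1.355  0.387] delta [0.0011 0.0993 0.0005] turn -1.540020448090626
t 32.025 F [-0.2   0.17  0.05] M [-0.007  0.03  -0.005] w 0.586
[[226.90772961 308.04606514]] [[385.45198779 222.82639955]]
[[272.44536228 312.4067599 ]] [[382.90483628 206.05100654]]
```

View pics/w26.png

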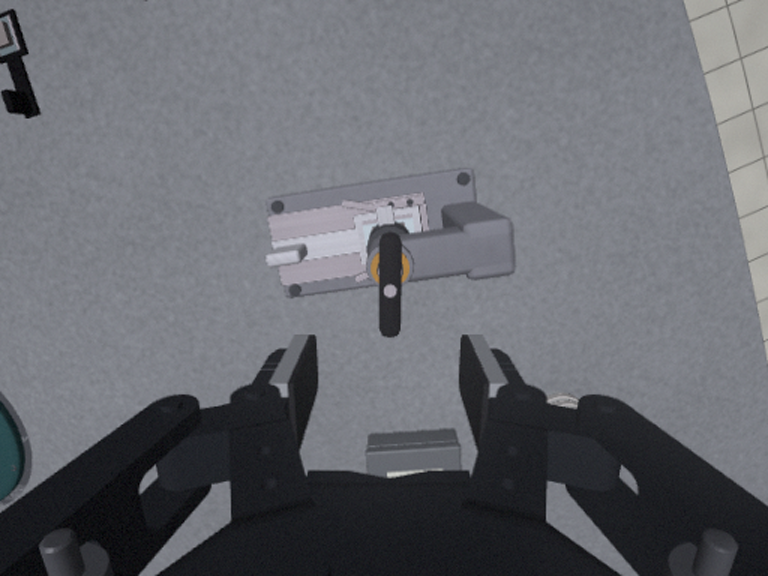

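View pics/s26.png

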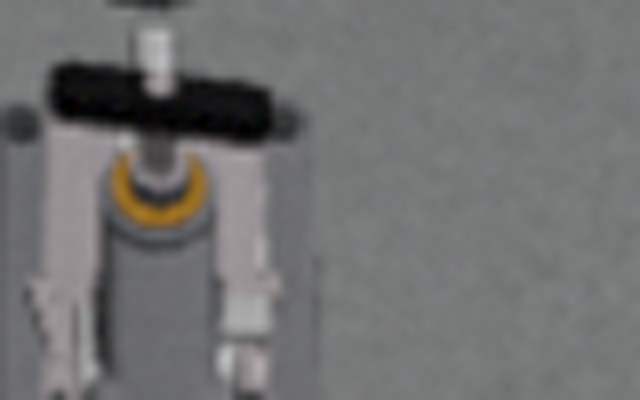

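The tab stands out at wrist (385,212) and scene crop (247,315). The gripper is clear of the handle, the carrier is clamped in place, and nothing is touching. Handing in.

```bash
python3 -c "
from workcell import job
print(job.finish_job())"
```

```text
the job is handed in; nothing more can be done
None
```

The carrier is in the press against the back stop and clamped with the indicator tab out. I handed the job in at about 32 s, with the gripper open and well above the handle.

- **Loading:** I took the larger aluminium carrier by its grip, laid it on the bed and slid it in slowly. It stopped dead at a push of about 13 N and about 17 N downward on the bed. The tang end measured 0.7–0.9 mm inside the bed's front edge, where 1 mm was expected.
- **Clamping:** I turned the T-handle clockwise about 4.7 rad in two grasps, with a look at the tab after almost every step of about 0.35 rad. The handle torque rose from about 0.15 to about 0.22 N m. The tab popped during the last step, so any overshoot is at most 0.36 rad, against the 0.785 rad allowed.
- **Last checks:** The wrist and scene pictures both show the tab out after release, and the wrist force reads about zero. No other objects were touched.
- **Less certain:** A thin dark line, about 1.5 mm wide in the blurred picture, remains between the plate and the stop. I put it down to bevelled edges and the stop's own face, but a gap of up to about 0.7 mm can't be ruled out from the image alone.

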